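Find the waterlogged side of a grinding wheel

ROBOT

A 6-joint arm with a two-finger parallel gripper is mounted at the origin on the work surface. World frame = base frame: x ahead of the robot, y to its left, z up, the work surface at z = 0. Lengths are in m, angles in rad, forces in N, time in s.
With the tool pointing down it reaches from about 0.35 to 0.775 m from the base axis. Payload 5.5 kg.
Tool frame: the origin (TCP) lies midway between the tips of the shut fingers; the grasp point (between the pads) lies 19 mm behind it; z points along the fingers, y is the line along which they close (so a half turn about z gives the same grasp; the last joint's range is limited). The gripper opens to 85 mm and grips with 20 to 120 N. Pads are 22 mm wide; open, the fingers measure 114 mm over their backs; the gripper's body (76 mm by 85 mm) begins 54 mm behind the grasp point. The pads swing forward as they close: fully open they stand 13 mm farther back than shut.
Start: joints at [-1.362, 0.313, 0.046, 1.304, 0, 1.431], TCP at [0.197, -0.54, 0.231] pointing down, gripper open.
Joint ranges: [-2.76, 2.76], [-0.86, 1.69], [-1.03, 1.26], [-2.2, 2.34], [-1.47, 1.5], [-3.14, 3.14]. Speed limits (rad/s): [2.57, 2.57, 3.14, 3.14, 3.14, 3.14].

INTERFACE

Orientations are given as a unit quaternion [w, x, y, z].
In Python, from workcell import env gives the robot as it stands. The module is installed in compiled form; this text tells all that it offers.
- The arm moves only by the tool carry_out, never from a script. Its argument "series" is a list of rows, each an object with "delta_rot": the turn, a rotation vector about the world's x, y, z normalised to -1 to 1, where 1 is 0.1 rad, a list of three; "travel": the shift along the world's x, y, z normalised to -1 to 1, where 1 is 0.025 m, a list of three; "fingers": the closure, from -1 (fully open) to 1 (shut). In form: [{"delta_rot": [ax, ay, az], "travel": [tx, ty, tz], "fingers": fingers}, ...]. A call has 1 to 5 rows; each row shifts and turns the commanded pose from where the row before left it; what a row does not reach is not made up. A row lasts 1/8 s, in which the tool goes at most 62.5 mm and 10.7 degrees, less where a joint would pass 70% of its speed; a pose out of reach is approached as far as the arm can. A call with a number of a shift or a turn outside -1 to 1 is refused whole. A call with a gripper value outside its range is refused whole. The fingers move at their own pace and stop on an object; "squeeze" is the grip in N (left out, the last holds). Time passes only in rows, so rows that do not move let the fingers close. It gives the time, the measured TCP pose, the force, the opening and the grip force at its end, in the units of the state.
- env.get_state(): the state, without advancing time (a new reading comes with each control period).
- env.read_camera(name): name is "scene" or "top" or "wrist"; returns a dict with "color" (480x640x3 uint8, red, green, blue), "fx", "fy", "cx", "cy" (pixels), "world_from_camera" (4x4, takes a point from camera to world coordinates); the wrist camera has in their place "hand_eye" (4x4, takes a point from camera to tool coordinates, whose origin is the TCP and whose axes are the flange's). Camera axes: x right, y up, looking along -z (the intrinsics and any distortion apply to the point x, -y, -z); pixel columns grow to the right and rows downward; lengths in m; the calibration is good to about 2 mm. A picture is of the moment at which its call begins: read the wrist's pose just before it. There is no depth.
- env.hand_in(): hands the job in; it is judged then, once.
The state is a dict: "clock": time; "joint_pos": joint angles; "qvel": joint speeds; "tau": joint torques, N m; "tcp_pos": TCP position; "orientation": TCP orientation; "wrist_force": force on the tool from outside, world axes, zero at the start; "ft_torque": the same for the moment, N m; "finger_gap": finger opening in m; "grip_force": force on a finger pad.
Only numpy, scipy, OpenCV 4.12 (cv2) and the standard library are available. Lean on these libraries where they do the work, as an engineer would, in place of code of your own. Each camera call takes 0.05 s, during which the arm holds its last target. There are 200 camera calls.

TASK

This wheel was left standing in its water trough and one side of the stone has soaked up water, which nobody can see. Swing the copper drip arm a full quarter turn off the wheel, away from you, and leave it there; then take the stone by the rim and turn it slowly by hand to feel which side is heavy. Finish with your fingers still holding the stone steady, heavy side straight down, so that I can chalk the light side at the top; leave the bowl, the dressing stick and the kiln prop alone.

Things in the scene. Friction and masses are not known exactly. Their poses are not given: they have to be found in the camera images.
- grinder: bench wet grinder, bolted down. Origin on the bench under the wheel's middle; z up, y along the spindle to the drip-arm post, x away from the robot. Base plate x +-180, y -170 to +230 mm. Black bearing blocks 75 to 115 mm either side of the wheel's mid-plane y = 0, 182 mm high; 70 mm pulley on the spindle's -y end; tool rest 100 mm high at x -126 to -176 mm; empty trough below.
- spindle (a point): centre of the grinding wheel, on the spindle, 150 mm above the bench; fixed to the grinder, same axes, does not turn. The wheel: plain grey-green stone disc, 250 mm diameter, 50 mm thick (y -25 to +25 mm), 5 kg with shaft. Steel flanges (48 mm radius) stand 11 mm proud of both flat faces; the bare faces outside them are for gripping.
- rim_top (a point): topmost point of the wheel's rim, 125 mm straight above the spindle (275 mm above the bench), in the wheel's mid-plane; fixed to the grinder, does not turn. The stone is pinched here from above by its two flat faces, across y. Hidden in it, the soaked side pulls like 260 to 345 g set 75 mm from the axis; where it sits differs every time and cannot be seen.
- wheel (a joint): turn of the wheel, rad; grows as the top of the rim goes to +x of the grinder. Its zero says nothing of the heavy side, which starts at least 40 degrees from the bottom. Seals drag with 0.32 N m either way: it stays where left, never settles by itself; turning takes the drag plus the heavy side's pull (up to 0.19-0.25 N m, greatest level with the spindle) lifting it, drag less pull lowering it.
- drip_arm (a joint): swing of the drip arm about its upright post, rad: 0 when it points along the grinder's -y, over the wheel; grows as its free end goes towards the grinder's +x, away from the robot (1.57: it points to +x); stops at -0.3 and 2.0. Starts between -0.22 and 0.22. Stiff (0.15 N m, about 1.2 N at drip_pipe); stays where it is left.
- drip_pipe (a point): on the axis of the drip arm's level copper pipe (14 mm diameter), 125 mm out from its pivot, 315 mm above the bench: take it here from above. Site y axis: along the pipe to the pivot; z up. Pivot: the post at the grinder's x = -20, y = +190 mm. The pipe ends 190 mm out in a nozzle reaching down to 293 mm; a stopcock 25 to 60 mm out rises to 339 mm.
- bowl: bystander: blue glazed bowl, 116 mm across, 50 mm high, origin under its centre
- dresser_stick: bystander: grey square dressing stick 150 by 25 by 25 mm lying on the bench, origin under its centre, x along it
- kiln_prop: bystander: terracotta square kiln prop 45 by 45 by 80 mm, standing, origin under its centre

How it is judged:
On the way:
1. the drip arm has been swung a quarter turn (at least 1.3 rad) off the wheel (value of joint drip_arm above 1.3 rad), for 0.2 s.
At the end, for the whole second after the job is handed in: The drip arm is swung at least 1.3 rad off the wheel; the heavy side of the stone is within 20 degrees of straight down; the wheel is at rest (slower than 0.05 rad/s) and the fingers are on it with at least 8 N (value of joint drip_arm above 1.3 rad and z of soaked_c0 in the frame of spindle below -0.0705 m and contact force between the fingers and wheel above 8 N and velocity of joint wheel between -0.05 and 0.05 rad/s); the arm keeps its last pose, push and grip.
It fails at once if the bowl, the dressing stick or the kiln prop is pushed more than 25 mm or tipped (distance of any of bowl, dresser_stick, kiln_prop from where it was at the start of the episode above 0.025 m or angle between any of bowl, dresser_stick, kiln_prop's own z axis and vertical above 0.4 rad).
It fails at once if the wheel is spun faster than 4 rad/s instead of being turned slowly (velocity of joint wheel above 4 rad/s or velocity of joint wheel below -4 rad/s).
It also fails if it takes over 72 s, if anything falls off the work surface, if the arm or the gripper's body presses on something with over 40 N, if the wrist force passes 120 N, or if a joint passes its speed limit or range.

## Working session

There is one attempt and no reset: what is moved stays moved. The work goes in short steps, Python scripts to look and compute and a tool call to move; the robot and the scene stay as the last step left them, time stands still between calls to the robot, and variables do not carry over. Pictures are saved under pics/ and viewed, at most 10 in all, crops included, and the job is handed in when it is done.

Besides the shell and the picture viewer there is one more tool, called after ">>>" by a JSON object that holds its "op" and its "data". carry_out: Moves the arm, as the interface text tells. Its arguments: {"type":"object","properties":{"series":{"type":"array","items":{"type":"object","properties":{"delta_rot":{"type":"array","items":{"type":"number"}},"travel":{"type":"array","items":{"type":"number"}},"fingers":{"type":"number"}}}},"squeeze":{"type":"number"}},"required":["series"]}

```bash
mkdir -p pics
python3 - <<'E'
from workcell import env
import cv2,numpy as np,pickle
s=env.get_state();print(s)
d={}
for n in("scene","top"):
    c=env.read_camera(n);d[n]=c;cv2.imwrite(f"pics/{n}.png",c["color"][...,::-1])
    print(n,c["fx"],c["fy"],c["cx"],c["cy"],c["world_from_camera"].round(3).tolist(),[k for k in c])
pickle.dump(d,open("cams.pkl","wb"))
E
```

```text
{'clock': 0.0, 'joint_pos': array([-1.36160880e+00,  3.14001174e-01,  4.49581135e-02,  1.30358096e+00,
       -7.80120104e-06,  1.43116418e+00]), 'qvel': array([-5.63796658e-04,  3.83996963e-04, -7.23626662e-04,  5.77604472e-04,
        6.94984461e-04, -2.18820542e-05]), 'tau': array([ 2.15669916e-04, -4.80625212e+01,  2.98533618e+01,  1.94205291e-02,
       -9.57330531e-05,  3.48460631e-06]), 'tcp_pos': array([ 0.19639228, -0.53987503,  0.23039989]), 'orientation': array([-9.13156419e-04,  9.84828707e-01,  1.73526892e-01, -3.56732404e-05]), 'wrist_force': array([-0.12801187, -0.15181848, -0.64087978]), 'ft_torque': array([0.00928717, 0.02058897, 0.01850625]), 'grip_force': 0.0, 'finger_gap': 0.08544203286498019}
scene 594.2114968640751 594.2114968640751 326.15793233563676 243.28313388558345 [[-0.151, -0.695, 0.703, 1.431], [0.988, -0.095, 0.118, 0.071], [-0.015, 0.713, 0.701, 1.013], [0.0, 0.0, 0.0, 1.0]] ['color', 'fx', 'fy', 'cx', 'cy', 'world_from_camera']
top 439.93304763931553 439.93304763931553 317.95795646819306 238.82040765118893 [[-0.018, 0.981, -0.193, 0.393], [-1.0, -0.015, 0.015, -0.048], [0.012, 0.194, 0.981, 1.279], [0.0, 0.0, 0.0, 1.0]] ['color', 'fx', 'fy', 'cx', 'cy', 'world_from_camera']
```

View pics/scene.png

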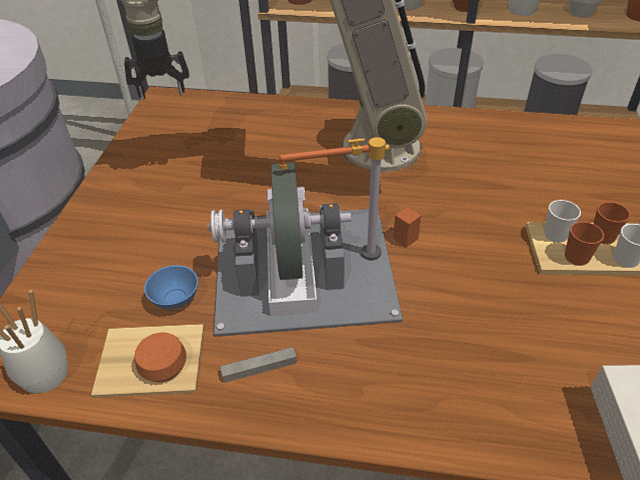

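View pics/top.png

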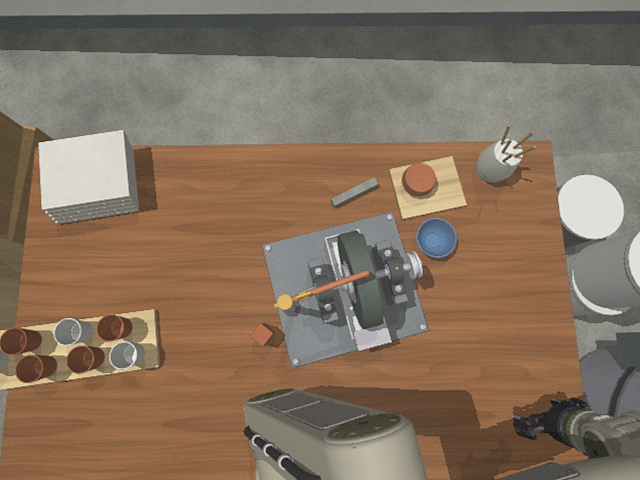

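```bash
cat > h.py <<'E'
import cv2,numpy as np,pickle
def ray(c,uv):
    T=c["world_from_camera"];d=np.array([(uv[0]-c["cx"])/c["fx"],-(uv[1]-c["cy"])/c["fy"],-1.])
    return T[:3,3],T[:3,:3]@d
def onz(c,uv,z):
    o,d=ray(c,uv);return o+d*(z-o[2])/d[2]
def tri(a,ua,b,ub):
    A=[];B=[]
    for c,u in((a,ua),(b,ub)):
        o,d=ray(c,u);d=d/np.linalg.norm(d);P=np.eye(3)-np.outer(d,d);A.append(P);B.append(P@o)
    x=np.linalg.lstsq(np.vstack(A),np.hstack(B),rcond=None)[0]
    return x,np.linalg.norm(np.vstack(A)@x-np.hstack(B))
def proj(c,p):
    T=np.linalg.inv(c["world_from_camera"]);q=T[:3,:3]@p+T[:3,3];return np.array([c["cx"]-c["fx"]*q[0]/q[2],c["cy"]+c["fy"]*q[1]/q[2]])
E
python3 - <<'E'
from h import *
d=pickle.load(open("cams.pkl","rb"));t,s=d["top"],d["scene"]
g=np.array([[.18,.23],[.18,-.17],[-.18,-.17],[-.18,.23]])
def fit(P,g):
    gm,Pm=g.mean(0),P.mean(0);H=(g-gm).T@(P-Pm);a=np.arctan2(H[0,1]-H[1,0],H[0,0]+H[1,1])
    R=np.array([[np.cos(a),-np.sin(a)],[np.sin(a),np.cos(a)]]);o=Pm-R@gm
    return a,o,np.abs(P-(g@R.T+o)).max()
for z in(0.,.012):
    print(z,fit(np.array([onz(t,u,z)[:2] for u in[(264,246),(390,212.5),(428.5,331),(294,366.5)]]),g))
    print(fit(np.array([onz(s,u,z)[:2] for u in[(401,319),(215,333)]]),g[:2]))
for n,c in d.items():
    h=cv2.cvtColor(c["color"],cv2.COLOR_RGB2HSV)
    roi=np.zeros(h.shape[:2],np.uint8)
    if n=="top": roi[260:320,270:375]=1
    else: roi[135:172,275:392]=1
    for nm,lo,hi in(("brass",(15,150,120),(28,255,255)),("copper",(3,130,150),(14,255,255))):
        m=cv2.inRange(h,lo,hi)*roi
        k,l,st,ce=cv2.connectedComponentsWithStats(m)
        print(n,nm,[(st[i].tolist(),ce[i].round(1).tolist()) for i in range(1,k) if st[i,4]>25])
    x=c["color"][(255 if n=="top" else 130):,(265 if n=="top" else 270):][:70,:125]
    cv2.imwrite(f"pics/{n}c.png",cv2.resize(x[...,::-1],None,fx=5,fy=5,interpolation=cv2.INTER_NEAREST))
a=cv2.imread("pics/topc.png")[:300];b=cv2.imread("pics/scenec.png")[:300];cv2.imwrite("pics/both.png",np.vstack([a,b]))
E
```

```text
0.0 (np.float64(0.24559015817929425), array([ 0.50734855, -0.17106574]), np.float64(0.006139968944424479))
(np.float64(0.233757211654668), array([ 0.49986265, -0.16876341]), np.float64(0.001375313501599973))
0.012 (np.float64(0.24559015817929422), array([ 0.50634032, -0.1701876 ]), np.float64(0.0074914543623059715))
(np.float64(0.23375721165466803), array([ 0.50889842, -0.16676172]), np.float64(0.00366429023600201))
scene brass [([348, 139, 17, 16, 127], [356.3, 146.3]), ([369, 138, 20, 22, 242], [378.8, 146.5])]
scene copper [([275, 135, 45, 11, 233], [298.0, 139.8]), ([361, 145, 8, 5, 31], [364.7, 146.8]), ([275, 147, 77, 12, 457], [307.6, 152.1]), ([296, 157, 32, 8, 113], [314.7, 160.5])]
top brass []
top copper [([311, 271, 58, 23, 241], [339.3, 282.1])]
```

View pics/both.png

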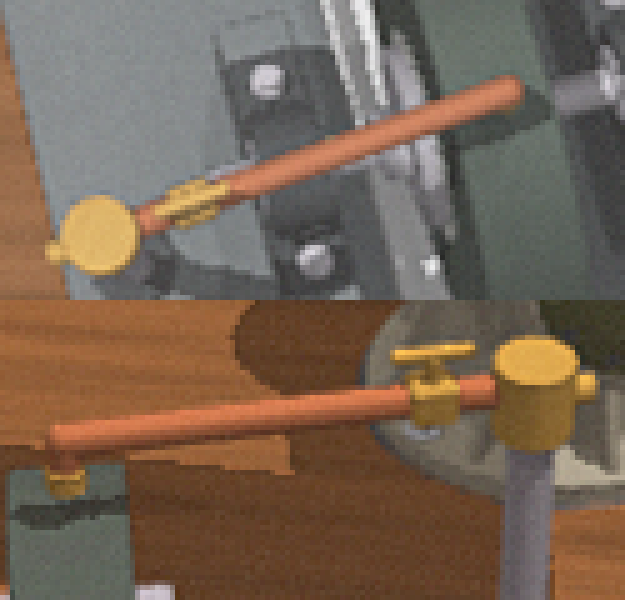

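Run:
```python
from h import *
d=pickle.load(open("cams.pkl","rb"));t,s=d["top"],d["scene"]
cap=tri(t,(284.6,302),s,(377.4,142.2));tip=tri(t,(368.0,272.8),s,(282,157.4))
print(cap,tip)
tp=onz(t,(367.8,273),.315);ts=onz(s,(282.3,157),.315);ct=onz(t,(284.6,302),.335)
cs=onz(s,(377.4,142.2),.335);print(tp,ts,ct,cs)
for a in(.234,.246,.24):
    R=np.array([[np.cos(a),-np.sin(a)],[np.sin(a),np.cos(a)]])
    print(a,cap[0][:2]-R@[-.02,.19])
v=tip[0]-cap[0];print("pipe yaw", np.arctan2(v[0],-v[1]), np.linalg.norm(v[:2]))
# model check: project wheel rim top and plate corners for origin guess
for o,a in(((.506,-.170),.24),((.503,-.17),.24)):
    R=np.array([[np.cos(a),-np.sin(a)],[np.sin(a),np.cos(a)]])
    for p in([-.02,.19,.335],[.18,.23,.0],[.18,-.17,.0],[-.18,-.17,0],[0,-.025,.275],[0,.025,.275]):
        q=np.r_[R@p[:2]+o,p[2]];print(p,proj(t,q).round(1),proj(s,q).round(1))
```

```text
(array([0.44328721, 0.01233179, 0.325121  ]), np.float64(0.0017839768506137477)) (array([ 0.50426176, -0.17026451,  0.31512003]), np.float64(0.0026446243258370326))
[ 0.50414396 -0.17168591  0.315     ] [ 0.50281424 -0.16806417  0.315     ] [0.44287975 0.01045888 0.335     ] [0.45724926 0.01440495 0.335     ]
0.234 [ 0.50679751 -0.16785267]
0.246 [ 0.5089551  -0.16707759]
0.24 [ 0.50787747 -0.16746837]
pipe yaw 0.3222882775783225 0.1925079353329244
[-0.02, 0.19, 0.335] [284.9 302.7] [375.8 137.4]
[0.18, 0.23, 0.0] [262.4 245.8] [401.3 320.6]
[0.18, -0.17, 0.0] [392.1 212.7] [213.4 335.7]
[-0.18, -0.17, 0] [428.2 331. ] [220. 221.]
[0, -0.025, 0.275] [375.3 271.5] [269.9 174.9]
[0, 0.025, 0.275] [354.4 277. ] [294.8 173.2]
[-0.02, 0.19, 0.335] [284.9 304.1] [375.9 136.6]
[0.18, 0.23, 0.0] [262.4 246.8] [401.4 319.5]
[0.18, -0.17, 0.0] [392.1 213.7] [213.9 334.5]
[-0.18, -0.17, 0] [428.2 332.1] [220.3 220.2]
[0, -0.025, 0.275] [375.4 272.8] [270.2 174. ]
[0, 0.025, 0.275] [354.5 278.3] [295.  172.3]
```

>>> {"op": "carry_out", "data": {"series": [{"delta_rot": [0, 0, 1], "travel": [0, 0, 1], "fingers": 1}, {"delta_rot": [0, 0, 1], "travel": [0, 0, 1], "fingers": 1}, {"delta_rot": [0, 0, 1], "travel": [0, 0, 1], "fingers": 1}, {"delta_rot": [0, 0, 1], "travel": [0, 0, 1], "fingers": 1}, {"delta_rot": [0, 0, 1], "travel": [0, 0, 1], "fingers": 1}], "squeeze": 60}}

```text
clock: 0.72
tcp_pos: [0.1965, -0.5402, 0.3566]
orientation: [-0.0, 0.911, 0.413, 0.0]
wrist_force: [-0.2, -0.7, -0.1]
finger_gap: 0.0002
grip_force: 0.0
```

>>> {"op": "carry_out", "data": {"series": [{"delta_rot": [0, 0, 1], "travel": [0, 0.7, 1], "fingers": 1}, {"delta_rot": [0, 0, 1], "travel": [0.4, 0.7, 0], "fingers": 1}, {"delta_rot": [0, 0, 1], "travel": [0.4, 0.7, 0], "fingers": 1}, {"delta_rot": [0, 0, 1], "travel": [0.4, 0.7, 0], "fingers": 1}, {"delta_rot": [0, 0, 1], "travel": [0.4, 0.7, 0], "fingers": 1}]}}

```text
clock: 1.35
tcp_pos: [0.2367, -0.4522, 0.3809]
orientation: [-0.0, 0.78, 0.626, 0.0]
wrist_force: [-0.2, 0.0, -0.4]
finger_gap: -0.0003
grip_force: 0.0
```

>>> {"op": "carry_out", "data": {"series": [{"delta_rot": [0, 0, 1], "travel": [0.4, 0.7, 0], "fingers": 1}, {"delta_rot": [0, 0, 1], "travel": [0.4, 0.7, 0], "fingers": 1}, {"delta_rot": [0, 0, 1], "travel": [0.4, 0.7, 0], "fingers": 1}, {"delta_rot": [0, 0, 1], "travel": [0.4, 0.7, 0], "fingers": 1}, {"delta_rot": [0, 0, 1], "travel": [0.4, 0.7, 0], "fingers": 1}]}}

```text
clock: 1.98
tcp_pos: [0.2867, -0.3647, 0.3809]
orientation: [-0.0, 0.601, 0.799, 0.0]
wrist_force: [-0.7, -0.7, -0.0]
finger_gap: -0.0005
grip_force: 0.0
```

>>> {"op": "carry_out", "data": {"series": [{"delta_rot": [0, 0, 1], "travel": [0.4, 0.7, 0], "fingers": 1}, {"delta_rot": [0, 0, 1], "travel": [0.4, 0.7, 0], "fingers": 1}, {"delta_rot": [0, 0, 1], "travel": [0.4, 0.7, 0], "fingers": 1}, {"delta_rot": [0, 0, 1], "travel": [0.4, 0.7, 0], "fingers": 1}, {"delta_rot": [0, 0, 1], "travel": [0.4, 0.7, 0], "fingers": 1}]}}

```text
clock: 2.6
tcp_pos: [0.3367, -0.2772, 0.381]
orientation: [-0.0, 0.385, 0.923, 0.0]
wrist_force: [0.2, 0.1, 0.7]
finger_gap: -0.0001
grip_force: 0.0
```

>>> {"op": "carry_out", "data": {"series": [{"delta_rot": [0, 0, 1], "travel": [0.58, 0.8, 0], "fingers": 1}, {"delta_rot": [0, 0, 1], "travel": [0.58, 0.8, 0], "fingers": 1}, {"delta_rot": [0, 0, 1], "travel": [0.58, 0.8, 0], "fingers": 1}, {"delta_rot": [0, 0, 1], "travel": [0.58, 0.8, 0], "fingers": 1}, {"delta_rot": [0, 0, 1], "travel": [0.58, 0.8, 0], "fingers": 1}]}}

```text
clock: 3.22
tcp_pos: [0.4093, -0.1771, 0.381]
orientation: [-0.0, 0.144, 0.99, 0.0]
wrist_force: [-0.1, -0.1, -0.4]
finger_gap: -0.0002
grip_force: 0.0
```

>>> {"op": "carry_out", "data": {"series": [{"delta_rot": [0, 0, 1], "travel": [0.58, 0.8, 0], "fingers": 1}, {"delta_rot": [0, 0, 1], "travel": [0.58, 0.8, 0], "fingers": 1}, {"delta_rot": [0, 0, 1], "travel": [0.58, 0.8, 0], "fingers": 1}, {"delta_rot": [0, 0, 1], "travel": [0, 0, 0], "fingers": 1}, {"delta_rot": [0, 0, 1.0], "travel": [0, 0, 0], "fingers": 1}]}}

```text
clock: 3.85
tcp_pos: [0.4525, -0.1174, 0.3808]
orientation: [-0.001, -0.106, 0.994, 0.0]
wrist_force: [1.5, -0.6, 0.0]
finger_gap: 0.0004
grip_force: 0.0
```

>>> {"op": "carry_out", "data": {"series": [{"delta_rot": [0, 0, 0.3], "travel": [0, 0, -0.9], "fingers": 1}, {"delta_rot": [0, 0, 0], "travel": [0, 0, -0.9], "fingers": 1}, {"delta_rot": [0, 0, 0], "travel": [0, 0, -0.9], "fingers": 1}, {"delta_rot": [0, 0, 0], "travel": [0, 0, -0.8], "fingers": 1}, {"delta_rot": [0, 0, 0], "travel": [0, 0, 0], "fingers": 1}]}}

```text
clock: 4.47
tcp_pos: [0.4514, -0.1174, 0.2922]
orientation: [-0.002, -0.118, 0.993, 0.001]
wrist_force: [-0.2, -0.6, 0.2]
finger_gap: -0.0001
grip_force: 0.0
```

Run:
```python
from workcell import env
import cv2,numpy as np
s=env.get_state();print(s["joint_pos"],s["tcp_pos"],s["wrist_force"])
c=env.read_camera("top");cv2.imwrite("pics/t2.png",cv2.resize(c["color"][200:380,220:460,::-1],None,fx=3,fy=3))
a=.122;cap=np.array([.443,.0115])
# push arc: finger centre radius .122, offset behind grows; print waypoints
p0=s["tcp_pos"][:2]
for q in np.arange(.322,1.95,.15):
    n=np.array([np.cos(q),np.sin(q)]);r=np.array([np.sin(q),-np.cos(q)])
    p=cap+.122*r-.02*n;print(q.round(3),p.round(4),((p-p0)/.025).round(2));p0=p
```

```text
[-4.26890220e-01  9.32833561e-02 -8.17547098e-02  1.39973500e+00
  9.90157776e-05 -6.64114508e-01] [ 0.45137221 -0.11739244  0.29218698] [-0.15275063 -0.59842576  0.21339634]
0.322 [ 0.4626 -0.1106] [0.45 0.27]
0.472 [ 0.4807 -0.1063] [0.72 0.17]
0.622 [ 0.4978 -0.0993] [0.69 0.28]
0.772 [ 0.5138 -0.0899] [0.64 0.38]
0.922 [ 0.5281 -0.0782] [0.57 0.47]
1.072 [ 0.5406 -0.0644] [0.5  0.55]
1.222 [ 0.5508 -0.049 ] [0.41 0.62]
1.372 [ 0.5586 -0.0322] [0.31 0.67]
1.522 [ 0.5639 -0.0144] [0.21 0.71]
1.672 [0.5664 0.0039] [0.1  0.73]
1.822 [0.5661 0.0225] [-0.01  0.74]
```

View pics/t2.png

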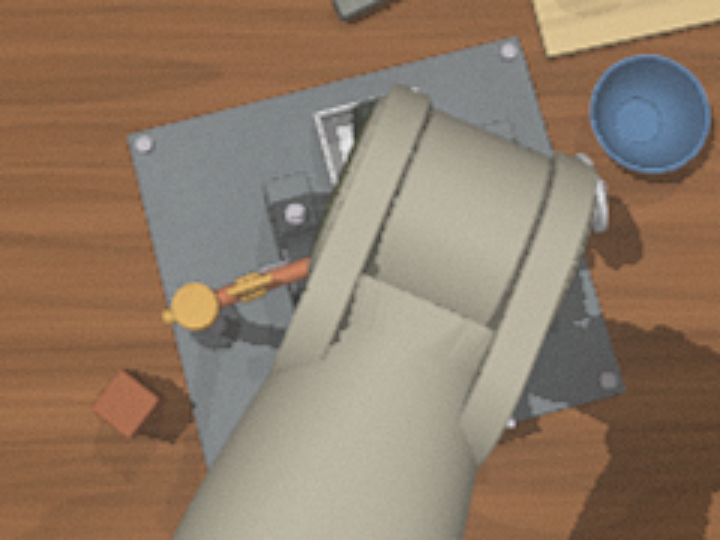

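>>> {"op": "carry_out", "data": {"series": [{"delta_rot": [0, 0, 0], "travel": [0.45, 0.27, 0], "fingers": 1}, {"delta_rot": [0, 0, 0], "travel": [0.72, 0.17, 0], "fingers": 1}, {"delta_rot": [0, 0, 0], "travel": [0.69, 0.28, 0], "fingers": 1}, {"delta_rot": [0, 0, 0], "travel": [0.64, 0.38, 0], "fingers": 1}, {"delta_rot": [0, 0, 0], "travel": [0.57, 0.47, 0], "fingers": 1}]}}

```text
clock: 5.15
tcp_pos: [0.5303, -0.0779, 0.2938]
orientation: [-0.0, -0.118, 0.993, -0.0]
wrist_force: [-2.9, -1.0, 0.3]
finger_gap: -0.0
grip_force: 0.9
```

>>> {"op": "carry_out", "data": {"series": [{"delta_rot": [0, 0, 0], "travel": [0.5, 0.55, 0], "fingers": 1}, {"delta_rot": [0, 0, 0], "travel": [0.41, 0.62, 0], "fingers": 1}, {"delta_rot": [0, 0, 0], "travel": [0.31, 0.67, 0], "fingers": 1}, {"delta_rot": [0, 0, 0], "travel": [0.21, 0.71, 0], "fingers": 1}, {"delta_rot": [0, 0, 0], "travel": [0.1, 0.73, 0], "fingers": 1}]}}

```text
clock: 5.78
tcp_pos: [0.5678, 0.0045, 0.2939]
orientation: [0.0, -0.118, 0.993, -0.0]
wrist_force: [-0.7, -1.8, 0.0]
finger_gap: 0.0006
grip_force: 0.8
```

>>> {"op": "carry_out", "data": {"series": [{"delta_rot": [0, 0, 0], "travel": [0, 0.75, 0], "fingers": 1}, {"delta_rot": [0, 0, 0], "travel": [-0.1, 0.3, 0], "fingers": 1}, {"delta_rot": [0, 0, 0], "travel": [0, -0.5, 0], "fingers": 1}, {"delta_rot": [0, 0, 0], "travel": [0, -0.9, 0], "fingers": 1}, {"delta_rot": [0, 0, 0], "travel": [0, -0.9, 1], "fingers": 1}]}}

```text
clock: 6.4
tcp_pos: [0.5638, -0.0292, 0.3173]
orientation: [-0.002, -0.118, 0.993, 0.001]
wrist_force: [0.1, 0.1, 0.0]
finger_gap: 0.0005
grip_force: 0.0
```

>>> {"op": "carry_out", "data": {"series": [{"delta_rot": [0, 0, 0], "travel": [0, -1, 1], "fingers": -1}, {"delta_rot": [0, 0, 0], "travel": [0, -1, 1], "fingers": -1}, {"delta_rot": [0, 0, 0], "travel": [0, -1, 0.5], "fingers": -1}, {"delta_rot": [0, 0, 0], "travel": [0, -1, 0], "fingers": -1}, {"delta_rot": [0, 0, 0], "travel": [0, -1, 0], "fingers": -1}]}}

```text
clock: 7.02
tcp_pos: [0.5646, -0.1551, 0.3817]
orientation: [0.0, -0.118, 0.993, -0.0]
wrist_force: [-0.3, 0.4, -0.5]
finger_gap: 0.0852
grip_force: 0.0
```

Run:
```python
from workcell import env
import cv2,numpy as np
from scipy.spatial.transform import Rotation as Ro
s=env.get_state();print(s["joint_pos"],s["tcp_pos"],s["wrist_force"])
q=s["orientation"];print(Ro.from_quat(np.roll(q,-1)).as_matrix().round(3))
c=env.read_camera("top");w=env.read_camera("wrist");s=env.read_camera("scene")
cv2.imwrite("pics/t3.png",np.hstack([cv2.resize(c["color"],(400,300)),cv2.resize(s["color"],(400,300))])[...,::-1]);cv2.imwrite("pics/w3.png",w["color"][...,::-1])
print(w["hand_eye"].round(3).tolist(),w["fx"],w["cx"],w["cy"],[k for k in w])
import pickle;pickle.dump((c,w,s,env.get_state()),open("c3.pkl","wb"))
```

```text
[-4.05149967e-01  3.53428784e-01  4.69695880e-01  1.68640021e+00
  1.72089716e-04 -6.40874420e-01] [ 0.56463395 -0.1550553   0.38168118] [-0.34166272  0.37898176 -0.51968707]
[[-0.972 -0.234  0.001]
 [-0.234  0.972 -0.   ]
 [-0.001 -0.    -1.   ]]
[[-0.002, 0.961, 0.277, 0.07], [1.0, 0.002, -0.001, 0.001], [-0.001, 0.277, -0.961, -0.142], [0.0, 0.0, 0.0, 1.0]] 407.48771419493715 319.798724466427 240.0318546187789 ['color', 'fx', 'fy', 'cx', 'cy', 'hand_eye']
```

View pics/t3.png

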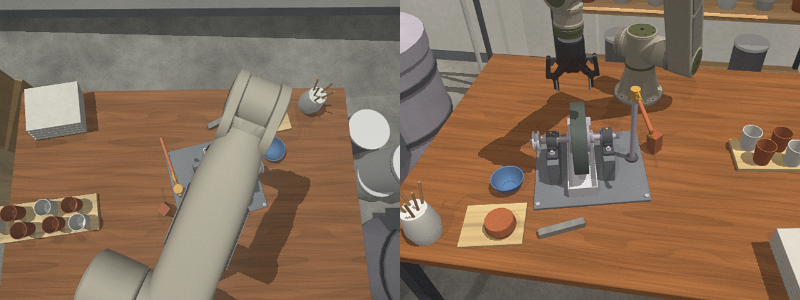

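View pics/w3.png

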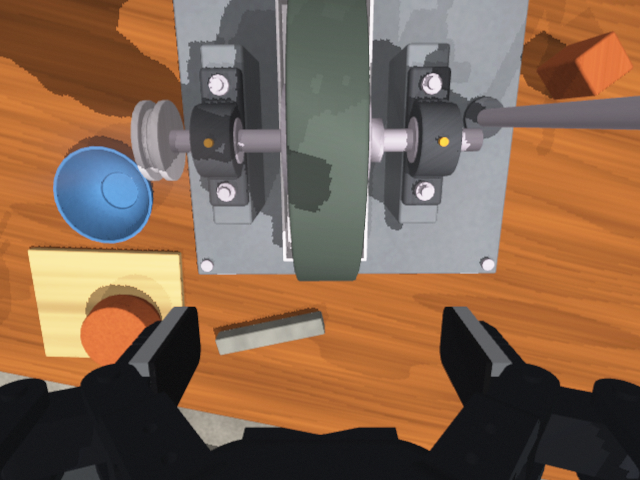

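Run:
```python
from h import *
from scipy.spatial.transform import Rotation as Ro
c,w,sc,s=pickle.load(open("c3.pkl","rb"))
T=np.eye(4);T[:3,:3]=Ro.from_quat(np.roll(s["orientation"],-1)).as_matrix();T[:3,3]=s["tcp_pos"]
w["world_from_camera"]=T@w["hand_eye"]
im=w["color"]
for r in(110,140,170,200):print(r,[tuple(map(int,x)) for x in im[r,278:294]][::3],[tuple(map(int,x)) for x in im[r,362:378]][::3])
A=onz(w,(180,140),.15);B=onz(w,(470,139),.15);v=B-A;print("shaft",A,B,"yaw",np.arctan2(-v[0],v[1]))
for L,R,r in((286,369,140),):
    print("rim",onz(w,(L,r),.275),onz(w,(R,r),.275))
a=.24;o=np.array([.507,-.169]);Rz=np.array([[np.cos(a),-np.sin(a)],[np.sin(a),np.cos(a)]])
for p in([0,-.025,.275],[0,.025,.275],[.02,-.025,.273],[.02,.025,.273],[0,-.075,.15],[0,.075,.15],[.18,.23,0],[.18,-.17,0]):print(p,proj(w,np.r_[Rz@p[:2]+o,p[2]]).round(1))
```

```text
110 [(116, 115, 119), (152, 144, 152), (157, 147, 157), (87, 98, 90), (105, 116, 107), (107, 118, 108)] [(110, 122, 112), (109, 123, 111), (95, 104, 97), (132, 126, 134), (80, 80, 85), (79, 80, 84)]
140 [(151, 141, 151), (143, 135, 143), (156, 146, 156), (81, 91, 82), (102, 113, 103), (103, 115, 105)] [(118, 131, 121), (115, 129, 118), (84, 93, 84), (200, 188, 199), (230, 221, 230), (227, 216, 227)]
170 [(83, 84, 87), (160, 158, 161), (132, 126, 133), (88, 87, 88), (72, 77, 73), (73, 80, 74)] [(117, 129, 118), (115, 125, 117), (163, 156, 163), (81, 83, 85), (95, 98, 102), (94, 96, 99)]
200 [(100, 103, 105), (126, 126, 130), (130, 126, 128), (139, 136, 138), (70, 74, 70), (73, 78, 73)] [(112, 124, 113), (103, 114, 105), (187, 186, 191), (153, 158, 163), (157, 163, 166), (136, 139, 146)]
shaft [ 0.5392952  -0.28767886  0.15      ] [ 0.47899914 -0.03654319  0.15      ] yaw 0.23563348392502118
rim [ 0.51048779 -0.1873775   0.275     ] [ 0.49916249 -0.13950071  0.275     ]
[0, -0.025, 0.275] [275.4 141.8]
[0, 0.025, 0.275] [359.7 141.1]
[0.02, -0.025, 0.273] [277.  175.2]
[0.02, 0.025, 0.273] [358.7 174.6]
[0, -0.075, 0.15] [233.6 135.9]
[0, 0.075, 0.15] [402.5 134.6]
[0.18, 0.23, 0] [488.2 266.9]
[0.18, -0.17, 0] [194.9 269.2]
```

>>> {"op": "carry_out", "data": {"series": [{"delta_rot": [0, 0, 0], "travel": [-0.75, -0.13, 0], "fingers": -1}, {"delta_rot": [0, 0, 0], "travel": [-0.75, -0.13, 0], "fingers": -1}, {"delta_rot": [0, 0, 0], "travel": [-0.74, -0.13, 0], "fingers": -1}, {"delta_rot": [0, 0, 0], "travel": [0, 0, -1], "fingers": -1}, {"delta_rot": [0, 0, 0], "travel": [0, 0, -1], "fingers": -1}]}}

```text
clock: 7.8
tcp_pos: [0.5087, -0.1624, 0.3314]
orientation: [0.001, -0.118, 0.993, -0.0]
wrist_force: [0.5, 0.2, 0.1]
finger_gap: 0.0854
grip_force: 0.0
```

>>> {"op": "carry_out", "data": {"series": [{"delta_rot": [0, 0, 0], "travel": [0, 0, -1], "fingers": -1}, {"delta_rot": [0, 0, 0], "travel": [0, 0, -1], "fingers": -1}, {"delta_rot": [0, 0, 0], "travel": [0, 0, -1], "fingers": -1}, {"delta_rot": [0, 0, 0], "travel": [0, 0, -1], "fingers": -1}, {"delta_rot": [0, 0, 0], "travel": [0, 0, 0], "fingers": -1}]}}

```text
clock: 8.43
tcp_pos: [0.5075, -0.1617, 0.2297]
orientation: [-0.002, -0.118, 0.993, 0.001]
wrist_force: [-0.3, -0.5, -0.1]
finger_gap: 0.0857
grip_force: 0.0
```

>>> {"op": "carry_out", "data": {"series": [{"delta_rot": [0, 0, 0], "travel": [0, 0, 0], "fingers": 1}, {"delta_rot": [0, 0, 0], "travel": [0, 0, 0], "fingers": 1}, {"delta_rot": [0, 0, 0], "travel": [0, 0, 0], "fingers": 1}, {"delta_rot": [0, 0, 0], "travel": [0, 0, 0], "fingers": 1}], "squeeze": 20}}

```text
clock: 8.93
tcp_pos: [0.5109, -0.1664, 0.234]
orientation: [0.002, -0.118, 0.993, -0.004]
wrist_force: [0.9, -11.0, 3.5]
finger_gap: 0.0497
grip_force: 25.6
```

```bash
cat > log.py <<'E'
from workcell import env
import pickle,sys
s=env.get_state();s["tag"]=sys.argv[1];pickle.dump(s,open("log.pkl","ab"))
if len(sys.argv)>2:print(s["joint_pos"].round(3),s["tcp_pos"].round(4),s["wrist_force"].round(2),s["ft_torque"].round(3))
E
python3 log.py close p
```

```text
[-0.462  0.233 -0.055  1.275 -0.005 -0.697] [ 0.5109 -0.1664  0.234 ] [  0.87 -10.96   3.54] [-1.632  0.135  0.216]
```

>>> {"op": "carry_out", "data": {"series": [{"delta_rot": [0, 0, 0], "travel": [0.04, -0.17, 0], "fingers": 1}, {"delta_rot": [0, 0, 0], "travel": [0, 0, 0], "fingers": 1}, {"delta_rot": [0, 0, 0], "travel": [0, 0, 0], "fingers": 1}]}}

```text
clock: 9.3
tcp_pos: [0.5108, -0.1662, 0.2337]
orientation: [0.002, -0.119, 0.993, 0.0]
wrist_force: [-2.0, 3.2, 8.0]
finger_gap: 0.0501
grip_force: 22.1
```

```bash
python3 log.py close p
```

```text
[-0.465  0.236 -0.051  1.28   0.002 -0.703] [ 0.5108 -0.1662  0.2337] [-1.96  3.16  7.98] [ 0.824  0.312 -0.083]
```

Run:
```python
import numpy as np
a=.238;r=.083
for d in(-.06,):
  al=np.arange(0.48,-1.15,d)
  for x in al:
    dx=r*(np.sin(x+d)-np.sin(x))/.025;dz=r*(np.cos(x+d)-np.cos(x))/.025
    print(round(x,2),"->",round(x+d,2),[round(dx*np.cos(a),3),round(dx*np.sin(a),3),round(dz,3)])
```

```text
0.48 -> 0.42 [np.float64(-0.174), np.float64(-0.042), np.float64(0.087)]
0.42 -> 0.36 [np.float64(-0.179), np.float64(-0.043), np.float64(0.076)]
0.36 -> 0.3 [np.float64(-0.183), np.float64(-0.044), np.float64(0.065)]
0.3 -> 0.24 [np.float64(-0.187), np.float64(-0.045), np.float64(0.053)]
0.24 -> 0.18 [np.float64(-0.189), np.float64(-0.046), np.float64(0.042)]
0.18 -> 0.12 [np.float64(-0.191), np.float64(-0.046), np.float64(0.03)]
0.12 -> 0.06 [np.float64(-0.193), np.float64(-0.047), np.float64(0.018)]
0.06 -> 0.0 [np.float64(-0.193), np.float64(-0.047), np.float64(0.006)]
0.0 -> -0.06 [np.float64(-0.193), np.float64(-0.047), np.float64(-0.006)]
-0.06 -> -0.12 [np.float64(-0.193), np.float64(-0.047), np.float64(-0.018)]
-0.12 -> -0.18 [np.float64(-0.191), np.float64(-0.046), np.float64(-0.03)]
-0.18 -> -0.24 [np.float64(-0.189), np.float64(-0.046), np.float64(-0.042)]
-0.24 -> -0.3 [np.float64(-0.187), np.float64(-0.045), np.float64(-0.053)]
-0.3 -> -0.36 [np.float64(-0.183), np.float64(-0.044), np.float64(-0.065)]
-0.36 -> -0.42 [np.float64(-0.179), np.float64(-0.043), np.float64(-0
[... 286 characters left out ...]
, np.float64(-0.117)]
-0.66 -> -0.72 [np.float64(-0.149), np.float64(-0.036), np.float64(-0.127)]
-0.72 -> -0.78 [np.float64(-0.142), np.float64(-0.034), np.float64(-0.136)]
-0.78 -> -0.84 [np.float64(-0.133), np.float64(-0.032), np.float64(-0.144)]
-0.84 -> -0.9 [np.float64(-0.125), np.float64(-0.03), np.float64(-0.152)]
-0.9 -> -0.96 [np.float64(-0.116), np.float64(-0.028), np.float64(-0.16)]
-0.96 -> -1.02 [np.float64(-0.106), np.float64(-0.026), np.float64(-0.167)]
-1.02 -> -1.08 [np.float64(-0.096), np.float64(-0.023), np.float64(-0.173)]
-1.08 -> -1.14 [np.float64(-0.086), np.float64(-0.021), np.float64(-0.178)]
-1.14 -> -1.2 [np.float64(-0.076), np.float64(-0.018), np.float64(-0.183)]
```

>>> {"op": "carry_out", "data": {"series": [{"delta_rot": [0, 0, 0], "travel": [-0.01, 0.035, 0.06], "fingers": 1}, {"delta_rot": [0, 0, 0], "travel": [0, 0, 0], "fingers": 1}, {"delta_rot": [0, 0, 0], "travel": [0, 0, 0], "fingers": 1}], "squeeze": 60}}

```text
clock: 9.68
tcp_pos: [0.5107, -0.1663, 0.2338]
orientation: [0.001, -0.118, 0.993, -0.0]
wrist_force: [1.7, 0.6, 6.1]
finger_gap: 0.0494
grip_force: 65.3
```

```bash
python3 log.py close p
```

```text
[-4.650e-01  2.370e-01 -5.100e-02  1.281e+00  1.000e-03 -7.020e-01] [ 0.5107 -0.1663  0.2338] [1.73 0.57 6.08] [ 0.534 -0.411  0.118]
```

>>> {"op": "carry_out", "data": {"series": [{"delta_rot": [0.14, -0.58, 0], "travel": [-0.193, -0.047, -0.006], "fingers": 1}, {"delta_rot": [0.14, -0.58, 0], "travel": [-0.193, -0.047, -0.018], "fingers": 1}]}}

```text
clock: 9.93
tcp_pos: [0.501, -0.1686, 0.2333]
orientation: [0.061, -0.118, 0.991, 0.007]
wrist_force: [0.9, -1.0, 5.8]
finger_gap: 0.0497
grip_force: 68.7
```

```bash
python3 log.py n p
```

```text
[-0.525  0.14  -0.179  1.162  0.084 -0.759] [ 0.501  -0.1686  0.2333] [ 0.94 -1.02  5.78] [ 0.583 -0.119  0.041]
```

>>> {"op": "carry_out", "data": {"series": [{"delta_rot": [0.14, -0.58, 0], "travel": [-0.191, -0.046, -0.03], "fingers": 1}, {"delta_rot": [0.14, -0.58, 0], "travel": [-0.189, -0.046, -0.042], "fingers": 1}]}}

```text
clock: 10.18
tcp_pos: [0.4913, -0.171, 0.2317]
orientation: [0.12, -0.118, 0.986, 0.014]
wrist_force: [1.2, -1.7, 4.6]
finger_gap: 0.0496
grip_force: 68.6
```

```bash
python3 log.py n p
```

```text
[-0.594  0.052 -0.301  1.051  0.178 -0.816] [ 0.4913 -0.171   0.2317] [ 1.21 -1.68  4.55] [ 0.644 -0.104  0.04 ]
```

>>> {"op": "carry_out", "data": {"series": [{"delta_rot": [0.14, -0.58, 0], "travel": [-0.187, -0.045, -0.053], "fingers": 1}, {"delta_rot": [0.14, -0.58, 0], "travel": [-0.183, -0.044, -0.065], "fingers": 1}]}}

```text
clock: 10.42
tcp_pos: [0.482, -0.1732, 0.2288]
orientation: [0.179, -0.117, 0.977, 0.021]
wrist_force: [1.5, -2.4, 5.9]
finger_gap: 0.0492
grip_force: 68.6
```

```bash
python3 log.py n p
```

```text
[-0.67  -0.024 -0.416  0.948  0.282 -0.875] [ 0.482  -0.1732  0.2288] [ 1.55 -2.37  5.95] [ 0.697 -0.027  0.185]
```

>>> {"op": "carry_out", "data": {"series": [{"delta_rot": [0.14, -0.58, 0], "travel": [-0.179, -0.043, -0.076], "fingers": 1}, {"delta_rot": [0.14, -0.58, 0], "travel": [-0.174, -0.042, -0.087], "fingers": 1}]}}

```text
clock: 10.68
tcp_pos: [0.4731, -0.1754, 0.2249]
orientation: [0.237, -0.115, 0.964, 0.027]
wrist_force: [0.8, -2.7, 4.3]
finger_gap: 0.0492
grip_force: 68.7
```

```bash
python3 log.py n p
```

```text
[-0.754 -0.086 -0.525  0.852  0.397 -0.935] [ 0.4731 -0.1754  0.2249] [ 0.76 -2.72  4.34] [0.775 0.067 0.219]
```

>>> {"op": "carry_out", "data": {"series": [{"delta_rot": [0.14, -0.58, 0], "travel": [-0.169, -0.041, -0.097], "fingers": 1}, {"delta_rot": [0.14, -0.58, 0], "travel": [-0.163, -0.04, -0.107], "fingers": 1}]}}

```text
clock: 10.92
tcp_pos: [0.4647, -0.1774, 0.2198]
orientation: [0.294, -0.113, 0.949, 0.034]
wrist_force: [0.0, -3.0, 5.4]
finger_gap: 0.0493
grip_force: 68.6
```

```bash
python3 log.py n p
```

```text
[-0.845 -0.133 -0.629  0.762  0.522 -0.998] [ 0.4647 -0.1774  0.2198] [ 0.05 -2.99  5.38] [0.798 0.208 0.282]
```

>>> {"op": "carry_out", "data": {"series": [{"delta_rot": [0.14, -0.58, 0], "travel": [-0.156, -0.038, -0.117], "fingers": 1}, {"delta_rot": [0.14, -0.58, 0], "travel": [-0.149, -0.036, -0.127], "fingers": 1}]}}

```text
clock: 11.18
tcp_pos: [0.4569, -0.1793, 0.2138]
orientation: [0.35, -0.111, 0.929, 0.041]
wrist_force: [-0.2, -2.8, 5.7]
finger_gap: 0.0493
grip_force: 68.8
```

```bash
python3 log.py n p
```

```text
[-0.938 -0.16  -0.725  0.678  0.654 -1.064] [ 0.4569 -0.1793  0.2138] [-0.21 -2.82  5.7 ] [0.835 0.331 0.43 ]
```

>>> {"op": "carry_out", "data": {"series": [{"delta_rot": [0.14, -0.58, 0], "travel": [-0.142, -0.034, -0.136], "fingers": 1}, {"delta_rot": [0.14, -0.58, 0], "travel": [-0.133, -0.032, -0.144], "fingers": 1}]}}

```text
clock: 11.42
tcp_pos: [0.4499, -0.181, 0.2069]
orientation: [0.405, -0.108, 0.907, 0.047]
wrist_force: [-3.4, -3.0, 6.1]
finger_gap: 0.0494
grip_force: 68.9
```

```bash
python3 log.py n p
```

```text
[-1.032 -0.163 -0.815  0.598  0.79  -1.134] [ 0.4499 -0.181   0.2069] [-3.43 -2.95  6.13] [0.891 0.304 0.718]
```

>>> {"op": "carry_out", "data": {"series": [{"delta_rot": [-0.14, 0.58, 0], "travel": [0.133, 0.032, 0.144], "fingers": 1}, {"delta_rot": [-0.14, 0.58, 0], "travel": [0.142, 0.034, 0.136], "fingers": 1}]}}

```text
clock: 11.68
tcp_pos: [0.4552, -0.1798, 0.2115]
orientation: [0.346, -0.109, 0.931, 0.04]
wrist_force: [-2.9, -4.5, -2.6]
finger_gap: 0.0498
grip_force: 68.3
```

```bash
python3 log.py p p
```

```text
[-0.937 -0.159 -0.725  0.68   0.645 -1.063] [ 0.4552 -0.1798  0.2115] [-2.93 -4.5  -2.59] [-0.637  1.24  -0.028]
```

>>> {"op": "carry_out", "data": {"series": [{"delta_rot": [-0.14, 0.58, 0], "travel": [0.149, 0.036, 0.127], "fingers": 1}, {"delta_rot": [-0.14, 0.58, 0], "travel": [0.156, 0.038, 0.117], "fingers": 1}]}}

```text
clock: 11.92
tcp_pos: [0.4628, -0.1779, 0.2179]
orientation: [0.289, -0.112, 0.95, 0.033]
wrist_force: [-6.2, -4.9, 0.5]
finger_gap: 0.0493
grip_force: 68.6
```

```bash
python3 log.py p p
```

```text
[-0.843 -0.131 -0.628  0.766  0.512 -0.996] [ 0.4628 -0.1779  0.2179] [-6.2  -4.86  0.48] [-0.623  1.37  -0.172]
```

>>> {"op": "carry_out", "data": {"series": [{"delta_rot": [-0.14, 0.58, 0], "travel": [0.163, 0.04, 0.107], "fingers": 1}, {"delta_rot": [-0.14, 0.58, 0], "travel": [0.169, 0.041, 0.097], "fingers": 1}]}}

```text
clock: 12.18
tcp_pos: [0.471, -0.1759, 0.2232]
orientation: [0.232, -0.114, 0.966, 0.027]
wrist_force: [-6.7, -4.0, 2.6]
finger_gap: 0.0494
grip_force: 68.8
```

```bash
python3 log.py p p
```

```text
[-0.753 -0.084 -0.524  0.856  0.388 -0.933] [ 0.471  -0.1759  0.2232] [-6.65 -3.99  2.58] [-0.644  1.358 -0.124]
```

>>> {"op": "carry_out", "data": {"series": [{"delta_rot": [-0.14, 0.58, 0], "travel": [0.174, 0.042, 0.087], "fingers": 1}, {"delta_rot": [-0.14, 0.58, 0], "travel": [0.179, 0.043, 0.076], "fingers": 1}]}}

```text
clock: 12.42
tcp_pos: [0.4798, -0.1738, 0.2274]
orientation: [0.174, -0.116, 0.978, 0.02]
wrist_force: [-5.9, -3.3, 2.4]
finger_gap: 0.0494
grip_force: 68.8
```

```bash
python3 log.py p p
```

```text
[-0.669 -0.021 -0.414  0.953  0.273 -0.873] [ 0.4798 -0.1738  0.2274] [-5.9  -3.26  2.38] [-0.705  1.287 -0.105]
```

>>> {"op": "carry_out", "data": {"series": [{"delta_rot": [-0.14, 0.58, 0], "travel": [0.183, 0.044, 0.065], "fingers": 1}, {"delta_rot": [-0.14, 0.58, 0], "travel": [0.187, 0.045, 0.053], "fingers": 1}]}}

```text
clock: 12.68
tcp_pos: [0.4889, -0.1716, 0.2305]
orientation: [0.115, -0.117, 0.986, 0.013]
wrist_force: [-6.9, -3.5, 4.0]
finger_gap: 0.0495
grip_force: 68.8
```

```bash
python3 log.py p p
```

```text
[-0.592  0.055 -0.299  1.057  0.169 -0.814] [ 0.4889 -0.1716  0.2305] [-6.9  -3.53  4.03] [-0.733  1.253 -0.095]
```

>>> {"op": "carry_out", "data": {"series": [{"delta_rot": [-0.14, 0.58, 0], "travel": [0.189, 0.046, 0.042], "fingers": 1}, {"delta_rot": [-0.14, 0.58, 0], "travel": [0.191, 0.046, 0.03], "fingers": 1}]}}

```text
clock: 12.92
tcp_pos: [0.4984, -0.1693, 0.2325]
orientation: [0.056, -0.118, 0.991, 0.006]
wrist_force: [-5.0, -3.4, 4.4]
finger_gap: 0.0494
grip_force: 68.8
```

```bash
python3 log.py p p
```

```text
[-0.524  0.142 -0.178  1.168  0.077 -0.757] [ 0.4984 -0.1693  0.2325] [-4.96 -3.42  4.36] [-0.804  1.126 -0.146]
```

>>> {"op": "carry_out", "data": {"series": [{"delta_rot": [-0.14, 0.58, 0], "travel": [0.193, 0.047, 0.018], "fingers": 1}, {"delta_rot": [-0.14, 0.58, 0], "travel": [0.193, 0.047, 0.006], "fingers": 1}]}}

```text
clock: 13.18
tcp_pos: [0.508, -0.1669, 0.2333]
orientation: [-0.003, -0.118, 0.993, -0.001]
wrist_force: [-4.8, -1.6, 4.8]
finger_gap: 0.0496
grip_force: 68.8
```

```bash
python3 log.py p p
```

```text
[-0.465  0.238 -0.051  1.286 -0.005 -0.701] [ 0.508  -0.1669  0.2333] [-4.78 -1.65  4.76] [-0.816  1.032 -0.144]
```

>>> {"op": "carry_out", "data": {"series": [{"delta_rot": [-0.14, 0.58, 0], "travel": [0.193, 0.047, -0.006], "fingers": 1}, {"delta_rot": [-0.14, 0.58, 0], "travel": [0.193, 0.047, -0.018], "fingers": 1}]}}

```text
clock: 13.42
tcp_pos: [0.5177, -0.1646, 0.2329]
orientation: [-0.062, -0.118, 0.991, -0.008]
wrist_force: [-6.0, -2.5, 4.8]
finger_gap: 0.049
grip_force: 68.7
```

```bash
python3 log.py p p
```

```text
[-0.413  0.341  0.082  1.41  -0.077 -0.645] [ 0.5177 -0.1646  0.2329] [-6.03 -2.45  4.83] [-0.872  0.974 -0.132]
```

>>> {"op": "carry_out", "data": {"series": [{"delta_rot": [-0.14, 0.58, 0], "travel": [0.191, 0.046, -0.03], "fingers": 1}, {"delta_rot": [-0.14, 0.58, 0], "travel": [0.189, 0.046, -0.042], "fingers": 1}]}}

```text
clock: 13.68
tcp_pos: [0.5273, -0.1623, 0.2313]
orientation: [-0.121, -0.117, 0.986, -0.015]
wrist_force: [-4.5, -1.1, 5.8]
finger_gap: 0.0494
grip_force: 68.8
```

```bash
python3 log.py p p
cat > an.py <<'E'
import pickle,numpy as np
from scipy.spatial.transform import Rotation as Ro
a=.238;x=np.array([np.cos(a),np.sin(a),0]);y=np.array([-np.sin(a),np.cos(a),0])
o=np.array([.4545*np.cos(a)+.282*np.sin(a),.4545*np.sin(a)-.282*np.cos(a),.15])
L=[];f=open("log.pkl","rb")
try:
    while 1:L.append(pickle.load(f))
except EOFError:pass
rows=[]
for s in L:
    if s["tag"] not in("n","p"):continue
    R=Ro.from_quat(np.roll(s["orientation"],-1)).as_matrix();z=-R[:,2]
    al=np.arctan2(z@x,z[2]);p=s["tcp_pos"]-o;F=s["wrist_force"]
    ap=np.arctan2(p@x,p[2]);tF=np.cross(p,F)@y;tM=s["ft_torque"]@y
    er=np.cos(al)*np.array([0,0,1])+np.sin(al)*x;et=np.cos(al)*x-np.sin(al)*np.array([0,0,1])
    rows.append((s["tag"],al,ap,np.hypot(p@x,p[2]),F@et,F@er,tF,tM,tF+tM))
    print(s["tag"],np.round(rows[-1][1:],3))
E
python3 an.py
```

```text
[-0.368  0.452  0.222  1.542 -0.14  -0.59 ] [ 0.5273 -0.1623  0.2313] [-4.49 -1.09  5.75] [-0.912  1.003 -0.101]
n [-0.123 -0.089  0.084  1.381  5.658  0.099 -0.253 -0.154]
n [-0.243 -0.209  0.083  1.847  4.23   0.142 -0.252 -0.11 ]
n [-0.362 -0.329  0.083  2.99   5.225  0.235 -0.191  0.044]
n [-0.482 -0.45   0.083  2.099  3.8    0.164 -0.118  0.046]
n [-0.601 -0.57   0.083  2.5    4.813  0.195  0.014  0.209]
n [-0.72  -0.691  0.083  3.104  4.861  0.245  0.124  0.369]
n [-0.839 -0.812  0.083  1.867  7.092  0.138  0.085  0.223]
p [-0.711 -0.725  0.082 -4.648  0.587 -0.381  1.355  0.974]
p [-0.591 -0.602  0.082 -5.687  4.388 -0.464  1.479  1.014]
p [-0.471 -0.482  0.083 -5.425  5.661 -0.443  1.472  1.029]
p [-0.352 -0.361  0.083 -5.28   4.476 -0.433  1.417  0.984]
p [-0.233 -0.241  0.083 -6.41   5.655 -0.527  1.391  0.863]
p [-0.113 -0.121  0.083 -5.101  4.969 -0.42   1.283  0.863]
p [ 6.000e-03 -2.000e-03  8.300e-02 -5.060e+00  4.730e+00 -4.180e-01
  1.196e+00  7.770e-01]
p [ 0.125  0.118  0.083 -6.987  3.983 -0.581  1.152  0.571]
p [ 0.245  0.237  0.084 -5.878  4.46  -0.489  1.19   0.701]
```

```bash
cat > vw.py <<'E'
from an import *
def get(tags):
    S=[s for s in L if s["tag"] in tags];out=[]
    for s in S:
        R=Ro.from_quat(np.roll(s["orientation"],-1)).as_matrix();z=-R[:,2];out.append((np.arctan2(z@x,z[2]),s["joint_pos"],s["tau"],s["qvel"],s["tag"]))
    return out
if __name__=="__main__":
    D=get("np");A=np.array([d[0] for d in D]);Q=np.array([d[1] for d in D]);C=[np.polyfit(A,Q[:,j],5) for j in range(6)]
    print("qfit",np.abs(Q-np.array([np.polyval(c,A) for c in C]).T).max(0).round(4))
    for d in D:
        J=np.array([np.polyval(np.polyder(c),d[0]) for c in C])
        print(d[4],round(d[0],3),"P",round(d[2]@J,3),"tau",d[2].round(2),"J",J.round(2),"qv/J",(d[3]@J/(J@J)).round(3))
    for s in L:
        if s["tag"]=="close":print(s["tau"].round(3))
E
python3 vw.py | grep -v '^[np] \['
```

```text
1.196e+00  7.770e-01]
qfit [0.0034 0.0032 0.0053 0.0022 0.0008 0.0021]
n -0.123 P 5.707 tau [  2.01 -34.39  29.     0.4   -0.71   0.21] J [ 0.53  0.76  1.02  0.95 -0.74  0.47] qv/J -0.491
n -0.243 P 9.67 tau [  2.04 -30.61  29.4   -0.34  -0.6    0.22] J [ 0.61  0.68  0.98  0.89 -0.83  0.48] qv/J -0.48
n -0.362 P 13.483 tau [  2.3  -26.81  29.63  -1.04  -0.38   0.17] J [ 0.68  0.58  0.94  0.84 -0.92  0.5 ] qv/J -0.477
n -0.482 P 16.543 tau [  2.55 -23.44  29.59  -1.67  -0.13   0.13] J [ 0.74  0.46  0.9   0.78 -1.01  0.52] qv/J -0.476
n -0.601 P 18.603 tau [  2.66 -20.86  29.33  -2.11   0.11   0.09] J [ 0.78  0.31  0.84  0.73 -1.08  0.54] qv/J -0.478
n -0.72 P 19.611 tau [  2.86 -18.74  28.56  -2.46   0.38   0.07] J [ 0.78  0.13  0.76  0.68 -1.13  0.56] qv/J -0.483
n -0.839 P 19.799 tau [  3.08 -17.52  27.32  -2.62   0.62   0.08] J [ 0.73 -0.07  0.68  0.64 -1.13  0.58] qv/J -0.493
p -0.711 P 12.65 tau [ -0.07 -21.55  29.26  -3.49   3.85  -0.11] J [ 0.78  0.14  0.77  0.68 -1.12  0.56] qv/J 0.489
p -0.591 P 11.596 tau [  1.18 -23.67  29.91  -3.78   3.75  -0.22] J [ 0.77  0.32  0.84  0.73
[... 288 characters left out ...]
3.51  29.36  -3.41   2.65  -0.26] J [ 0.6   0.69  0.99  0.9  -0.82  0.48] qv/J 0.475
p -0.113 P -3.264 tau [  1.32 -37.91  28.75  -2.89   2.27  -0.3 ] J [ 0.53  0.76  1.02  0.95 -0.73  0.47] qv/J 0.478
p 0.006 P -8.39 tau [  1.23 -42.55  27.94  -2.29   1.95  -0.35] J [ 0.46  0.83  1.07  1.01 -0.64  0.46] qv/J 0.479
p 0.125 P -14.089 tau [  1.1  -47.37  27.01  -1.61   1.65  -0.41] J [ 0.4   0.89  1.13  1.07 -0.56  0.46] qv/J 0.477
p 0.245 P -20.928 tau [  0.89 -52.24  25.95  -0.87   1.37  -0.48] J [ 0.36  0.98  1.23  1.14 -0.49  0.46] qv/J 0.465
[  5.043 -42.362  26.347   1.834   2.299   0.236]
[ -1.464 -39.702  28.127  -1.255  -0.793  -0.049]
[ -0.192 -40.996  26.864   0.524  -0.678   0.097]
```

```bash
cat > hold.py <<'E'
from workcell import env
import sys,pickle,numpy as np
S=[]
for i in range(int(sys.argv[2])):
    env.read_camera("wrist");S.append(env.get_state())
F=np.array([s["wrist_force"] for s in S]);M=np.array([s["ft_torque"] for s in S])
s=S[-1];s["wrist_force"]=F[2:].mean(0);s["ft_torque"]=M[2:].mean(0);s["tag"]=sys.argv[1];s["n"]=len(S)-2
pickle.dump(s,open("log.pkl","ab"))
print(s["clock"],s["tcp_pos"].round(4),"F",s["wrist_force"].round(2),F.std(0).round(2),"M",s["ft_torque"].round(3),M.std(0).round(3),"first",F[0].round(2),M[0].round(3),"last",M[-1].round(3),s["qvel"].round(4))
E
python3 hold.py hp 12
```

```text
14.275 [ 0.5279 -0.1621  0.2311] F [-1.63 -0.47  5.6 ] [0.71 0.41 1.59] M [-0.634  0.776  0.201] [0.076 0.283 0.104] first [-1.36 -0.3  10.32] [-5.190e-01  1.589e+00  1.000e-03] last [-0.594  0.642  0.253] [ 0.0002  0.0004 -0.0007  0.001   0.0012 -0.0006]
```

```bash
cat > fit.py <<'E'
from an import *
from scipy.optimize import least_squares
def fit(rows,off=None):
    d=np.array([-1. if r[0]=="n" else 1. for r in rows]);al=np.array([r[1] for r in rows])
    if off is not None: al=al-off
    Ft=np.array([r[4] for r in rows]);M=np.array([r[7] for r in rows])
    # wheel-on-tool torque = X*Ft+M-b = -drag*d + pull ; pull on wheel(+)= A*sin(beta): beta=angle of heavy from top, towards +x
    def res(p): return np.r_[(p[0]*Ft+M-p[4]+.32*d-p[1]*np.sin(al+p[2]))/.13,(p[1]-.22)/.02,(p[0]-.27)/.03,(p[4])/.05]
    best=min((least_squares(res,[.27,.22,b,0,0]) for b in np.arange(-3,3.2,.5)),key=lambda r:r.cost)
    H=np.linalg.pinv(best.jac.T@best.jac)
    print("X,A,beta0deg,b",best.x[0].round(3),best.x[1].round(3),np.degrees(best.x[2]).round(1),best.x[4].round(3),"sd",np.degrees(np.sqrt(H[2,2])).round(1),"cost",best.cost.round(1),len(rows))
    print((best.fun*.13)[:len(rows)].round(2))
    for b in np.arange(-180,180,30):
        r=least_squares(lambda q:res([q[0],q[1],np.radians(b),0,q[2]]),[.27,.22,0]);print(b,r.cost.round(1),end="; ")
    print()
if __name__=="__main__":fit(rows)
E
python3 fit.py | tail -4
python3 - <<'E'
E
```

```text
X,A,beta0deg,b 0.263 0.235 -190.3 0.048 sd 18.2 cost 21.5 16
[-0.33 -0.23  0.11 -0.08  0.14  0.39  0.01  0.22  0.09  0.18  0.18 -0.11
  0.15  0.1  -0.42 -0.07]
-180 21.8; -150 26.6; -120 35.7; -90 44.8; -60 50.5; -30 51.7; 0 48.9; 30 43.6; 60 37.5; 90 31.8; 120 26.6; 150 22.5;
```

>>> {"op": "carry_out", "data": {"series": [{"delta_rot": [0.14, -0.58, 0], "travel": [-0.189, -0.046, 0.042], "fingers": 1}]}}

```text
clock: 14.4
tcp_pos: [0.524, -0.163, 0.2317]
orientation: [-0.089, -0.118, 0.989, -0.011]
wrist_force: [-1.8, -1.7, 3.6]
finger_gap: 0.0494
grip_force: 69.0
```

>>> {"op": "carry_out", "data": {"series": [{"delta_rot": [0.14, -0.58, 0], "travel": [-0.191, -0.046, 0.03], "fingers": 1}]}}

```text
clock: 14.52
tcp_pos: [0.519, -0.1642, 0.2325]
orientation: [-0.059, -0.118, 0.991, -0.008]
wrist_force: [0.6, -2.4, 2.1]
finger_gap: 0.0494
grip_force: 68.8
```

```bash
python3 log.py n
```

>>> {"op": "carry_out", "data": {"series": [{"delta_rot": [0.14, -0.58, 0], "travel": [-0.193, -0.047, 0.018], "fingers": 1}]}}

```text
clock: 14.65
tcp_pos: [0.5142, -0.1654, 0.2329]
orientation: [-0.029, -0.118, 0.993, -0.004]
wrist_force: [0.8, -2.1, 1.5]
finger_gap: 0.0492
grip_force: 68.7
```

```bash
python3 log.py n
```

>>> {"op": "carry_out", "data": {"series": [{"delta_rot": [0.14, -0.58, 0], "travel": [-0.193, -0.047, 0.006], "fingers": 1}]}}

```text
clock: 14.78
tcp_pos: [0.5093, -0.1666, 0.233]
orientation: [0.001, -0.119, 0.993, -0.001]
wrist_force: [0.5, -1.3, 1.8]
finger_gap: 0.0492
grip_force: 68.7
```

```bash
python3 log.py n
```

>>> {"op": "carry_out", "data": {"series": [{"delta_rot": [0.14, -0.58, 0], "travel": [-0.193, -0.047, -0.006], "fingers": 1}]}}

```text
clock: 14.9
tcp_pos: [0.5045, -0.1678, 0.2328]
orientation: [0.03, -0.118, 0.992, 0.003]
wrist_force: [0.4, -2.0, 1.7]
finger_gap: 0.0494
grip_force: 68.6
```

```bash
python3 log.py n
```

>>> {"op": "carry_out", "data": {"series": [{"delta_rot": [0.14, -0.58, 0], "travel": [-0.193, -0.047, -0.018], "fingers": 1}]}}

```text
clock: 15.02
tcp_pos: [0.4997, -0.1689, 0.2324]
orientation: [0.06, -0.118, 0.991, 0.006]
wrist_force: [-0.5, -3.3, 0.6]
finger_gap: 0.0494
grip_force: 68.6
```

```bash
python3 log.py n
```

>>> {"op": "carry_out", "data": {"series": [{"delta_rot": [0.14, -0.58, 0], "travel": [-0.191, -0.046, -0.03], "fingers": 1}]}}

```text
clock: 15.15
tcp_pos: [0.4949, -0.1701, 0.2316]
orientation: [0.089, -0.118, 0.989, 0.01]
wrist_force: [0.4, -2.2, 1.0]
finger_gap: 0.0495
grip_force: 68.6
```

```bash
python3 log.py n
```

>>> {"op": "carry_out", "data": {"series": [{"delta_rot": [0.14, -0.58, 0], "travel": [-0.189, -0.046, -0.042], "fingers": 1}]}}

```text
clock: 15.28
tcp_pos: [0.4902, -0.1712, 0.2306]
orientation: [0.119, -0.118, 0.986, 0.013]
wrist_force: [0.6, -2.2, -0.5]
finger_gap: 0.0493
grip_force: 68.6
```

```bash
python3 log.py n
```

>>> {"op": "carry_out", "data": {"series": [{"delta_rot": [0.14, -0.58, 0], "travel": [-0.187, -0.045, -0.053], "fingers": 1}]}}

```text
clock: 15.4
tcp_pos: [0.4855, -0.1724, 0.2292]
orientation: [0.148, -0.117, 0.982, 0.017]
wrist_force: [0.5, -2.6, -0.7]
finger_gap: 0.0493
grip_force: 68.5
```

```bash
python3 log.py n
```

>>> {"op": "carry_out", "data": {"series": [{"delta_rot": [0.14, -0.58, 0], "travel": [-0.183, -0.044, -0.065], "fingers": 1}]}}

```text
clock: 15.52
tcp_pos: [0.481, -0.1735, 0.2276]
orientation: [0.177, -0.116, 0.977, 0.02]
wrist_force: [1.9, -4.1, 0.2]
finger_gap: 0.0492
grip_force: 68.5
```

```bash
python3 log.py n
```

>>> {"op": "carry_out", "data": {"series": [{"delta_rot": [0.14, -0.58, 0], "travel": [-0.179, -0.043, -0.076], "fingers": 1}]}}

```text
clock: 15.65
tcp_pos: [0.4765, -0.1746, 0.2257]
orientation: [0.207, -0.116, 0.971, 0.024]
wrist_force: [1.7, -2.9, -0.4]
finger_gap: 0.0492
grip_force: 68.4
```

```bash
python3 log.py n
```

>>> {"op": "carry_out", "data": {"series": [{"delta_rot": [0.14, -0.58, 0], "travel": [-0.174, -0.042, -0.087], "fingers": 1}]}}

```text
clock: 15.78
tcp_pos: [0.4722, -0.1756, 0.2235]
orientation: [0.235, -0.115, 0.965, 0.027]
wrist_force: [1.5, -3.8, -1.7]
finger_gap: 0.0496
grip_force: 68.3
```

```bash
python3 log.py n
```

>>> {"op": "carry_out", "data": {"series": [{"delta_rot": [0.14, -0.58, 0], "travel": [-0.169, -0.041, -0.097], "fingers": 1}]}}

```text
clock: 15.9
tcp_pos: [0.468, -0.1767, 0.221]
orientation: [0.264, -0.114, 0.957, 0.031]
wrist_force: [3.3, -4.1, -1.6]
finger_gap: 0.0493
grip_force: 68.2
```

```bash
python3 log.py n
```

>>> {"op": "carry_out", "data": {"series": [{"delta_rot": [0.14, -0.58, 0], "travel": [-0.163, -0.04, -0.107], "fingers": 1}]}}

```text
clock: 16.02
tcp_pos: [0.4639, -0.1776, 0.2183]
orientation: [0.293, -0.113, 0.949, 0.034]
wrist_force: [2.2, -3.9, -3.1]
finger_gap: 0.0492
grip_force: 68.1
```

```bash
python3 log.py n; python3 hold.py hn 6; python3 an.py | tail -13
```

```text
16.325 [ 0.4639 -0.1776  0.2183] F [-3.52 -3.39  2.14] [3.38 0.87 2.35] M [-0.334  0.514  0.243] [0.15  0.435 0.101] first [ 4.63 -1.96 -3.83] [ 0.027 -0.542  0.283] last [-0.441  0.741  0.201] [ 0.0057  0.0017  0.0059  0.0033 -0.006   0.0011]
n [-1.000e-03  1.400e-02  8.300e-02  1.440e-01  1.798e+00  1.000e-02
  2.310e-01  2.410e-01]
n [-0.061 -0.046  0.083 -0.003  1.739 -0.002  0.301  0.299]
n [-0.12  -0.106  0.083 -1.15   0.793 -0.096  0.282  0.185]
n [-1.800e-01 -1.660e-01  8.300e-02  6.000e-03  1.049e+00 -1.000e-03
  3.670e-01  3.670e-01]
n [-0.24  -0.226  0.083 -0.081 -0.459 -0.006  0.343  0.337]
n [-0.299 -0.286  0.083 -0.354 -0.61  -0.029  0.363  0.335]
n [-0.359 -0.346  0.082  0.946 -0.108  0.078  0.473  0.551]
n [-0.419 -0.407  0.082  0.732 -0.753  0.061  0.477  0.538]
n [-0.478 -0.467  0.082 -0.259 -1.726 -0.02   0.465  0.445]
n [-0.538 -0.527  0.082  1.087 -2.466  0.092  0.527  0.619]
n [-0.598 -0.588  0.082 -0.787 -3.221 -0.062  0.513  0.451]
```

>>> {"op": "carry_out", "data": {"series": [{"delta_rot": [0, 0, 0], "travel": [0, 0, 0], "fingers": -1}, {"delta_rot": [0, 0, 0], "travel": [0, 0, 0], "fingers": -1}, {"delta_rot": [0, 0, 0], "travel": [0, 0, 0], "fingers": -1}]}}

```text
clock: 16.7
tcp_pos: [0.4643, -0.1766, 0.2181]
orientation: [0.292, -0.113, 0.949, 0.035]
wrist_force: [0.4, -0.2, -0.1]
finger_gap: 0.0855
grip_force: 0.0
```

```bash
python3 hold.py free 12
```

```text
17.3 [ 0.4642 -0.1771  0.2183] F [-0.1  -0.14 -0.09] [0.51 0.47 0.56] M [-0.108  0.481  0.005] [0.031 0.039 0.04 ] first [0.03 0.64 0.68] [-0.137  0.514 -0.031] last [-0.058  0.462 -0.015] [-0.0005 -0.0008 -0.0009  0.0015  0.0017  0.001 ]
```

```bash
sed -i 's/tM=s\["ft_torque"\]@y/tM=s["ft_torque"]@y+.873*np.sin(al)/' an.py; python3 fit.py | tail -6
```

```text
n [-0.598 -0.588  0.082 -0.787 -3.221 -0.062  0.022 -0.04 ]
X,A,beta0deg,b 0.271 0.221 -18.2 -0.003 sd 17.2 cost 26.7 29
[-0.21 -0.16  0.13 -0.11  0.06  0.26 -0.17  0.04 -0.05  0.08  0.14 -0.11
  0.22  0.22 -0.27  0.15  0.14  0.09  0.02  0.01 -0.36  0.   -0.09 -0.18
  0.24  0.15 -0.17  0.22 -0.33]
-180 42.1; -150 37.7; -120 34.1; -90 31.4; -60 28.9; -30 27.0; 0 27.4; 30 31.6; 60 38.3; 90 44.2; 120 46.9; 150 45.9;
```

```bash
cat > tab.py <<'E'
import numpy as np,sys
a=.238;r=.083;x0,x1,d=map(float,sys.argv[1:4])
for x in np.arange(x0,x1-d/2,d):
    dx=r*(np.sin(x+d)-np.sin(x))/.025;dz=r*(np.cos(x+d)-np.cos(x))/.025
    print(round(x,2),[float(round(v,3)) for v in(dx*np.cos(a),dx*np.sin(a),dz)])
E
python3 tab.py -.6 .6 .1; python3 tab.py .6 .48 -.06
```

```text
-0.6 [0.275, 0.067, 0.173]
-0.5 [0.29, 0.07, 0.144]
-0.4 [0.303, 0.073, 0.114]
-0.3 [0.312, 0.076, 0.082]
-0.2 [0.319, 0.077, 0.05]
-0.1 [0.322, 0.078, 0.017]
-0.0 [0.322, 0.078, -0.017]
0.1 [0.319, 0.077, -0.05]
0.2 [0.312, 0.076, -0.082]
0.3 [0.303, 0.073, -0.114]
0.4 [0.29, 0.07, -0.144]
0.5 [0.275, 0.067, -0.173]
0.6 [-0.163, -0.04, 0.107]
0.54 [-0.169, -0.041, 0.097]
```

>>> {"op": "carry_out", "data": {"series": [{"delta_rot": [-0.235, 0.97, 0], "travel": [0.275, 0.067, 0.173], "fingers": -1}, {"delta_rot": [-0.235, 0.97, 0], "travel": [0.29, 0.07, 0.144], "fingers": -1}, {"delta_rot": [-0.235, 0.97, 0], "travel": [0.303, 0.073, 0.114], "fingers": -1}, {"delta_rot": [-0.235, 0.97, 0], "travel": [0.312, 0.076, 0.082], "fingers": -1}, {"delta_rot": [-0.235, 0.97, 0], "travel": [0.319, 0.077, 0.05], "fingers": -1}]}}

```text
clock: 17.92
tcp_pos: [0.5023, -0.168, 0.2329]
orientation: [0.047, -0.118, 0.992, 0.005]
wrist_force: [0.1, -0.4, 0.7]
finger_gap: 0.0856
grip_force: 0.0
```

>>> {"op": "carry_out", "data": {"series": [{"delta_rot": [-0.235, 0.97, 0], "travel": [0.322, 0.078, 0.017], "fingers": -1}]}}

```text
clock: 18.05
tcp_pos: [0.5104, -0.1661, 0.2333]
orientation: [-0.002, -0.118, 0.993, -0.001]
wrist_force: [-1.2, -0.1, -0.6]
finger_gap: 0.0855
grip_force: 0.0
```

```bash
python3 log.py fm p; python3 hold.py free 5
```

```text
[-0.462  0.241 -0.047  1.286 -0.004 -0.699] [ 0.5104 -0.1661  0.2333] [-1.18 -0.07 -0.56] [-0.024  0.027  0.066]
18.3 [ 0.5095 -0.1659  0.2323] F [-0.16 -0.47 -0.03] [2.07 0.47 0.34] M [0.012 0.039 0.027] [0.027 0.137 0.013] first [ 4.81 -0.24  0.18] [-0.036 -0.297  0.011] last [0.045 0.024 0.008] [-0.0125 -0.0227 -0.0156  0.0028 -0.004   0.0019]
```

>>> {"op": "carry_out", "data": {"series": [{"delta_rot": [-0.235, 0.97, 0], "travel": [0.322, 0.078, -0.017], "fingers": -1}, {"delta_rot": [-0.235, 0.97, 0], "travel": [0.319, 0.077, -0.05], "fingers": -1}, {"delta_rot": [-0.235, 0.97, 0], "travel": [0.312, 0.076, -0.082], "fingers": -1}, {"delta_rot": [-0.235, 0.97, 0], "travel": [0.303, 0.073, -0.114], "fingers": -1}, {"delta_rot": [-0.235, 0.97, 0], "travel": [0.29, 0.07, -0.144], "fingers": -1}]}}

```text
clock: 18.92
tcp_pos: [0.548, -0.1574, 0.2237]
orientation: [-0.246, -0.114, 0.962, -0.03]
wrist_force: [-0.5, 0.4, -0.7]
finger_gap: 0.0853
grip_force: 0.0
```

>>> {"op": "carry_out", "data": {"series": [{"delta_rot": [-0.235, 0.97, 0], "travel": [0.275, 0.067, -0.173], "fingers": -1}]}}

```text
clock: 19.05
tcp_pos: [0.555, -0.1557, 0.2194]
orientation: [-0.294, -0.112, 0.949, -0.035]
wrist_force: [1.3, -0.8, 0.3]
finger_gap: 0.0852
grip_force: 0.0
```

```bash
python3 log.py fm p; python3 hold.py free 8
```

```text
[-0.269  0.834  0.712  1.99  -0.278 -0.427] [ 0.555  -0.1557  0.2194] [ 1.28 -0.78  0.3 ] [ 0.098 -0.507 -0.008]
19.45 [ 0.5548 -0.1556  0.2211] F [-0.47 -0.12  0.35] [1.16 0.74 1.48] M [ 0.11  -0.458  0.029] [0.062 0.02  0.035] first [-3.55  1.11 -3.94] [ 0.258 -0.43  -0.04 ] last [ 0.126 -0.484  0.084] [ 0.0026  0.0003  0.006   0.0067 -0.0005  0.0021]
```

```bash
sed -i 's/+.873\*/+.855*/' an.py; echo ok
```

```text
ok
```

>>> {"op": "carry_out", "data": {"series": [{"delta_rot": [0, 0, 0], "travel": [0, 0, 0], "fingers": 1}, {"delta_rot": [0, 0, 0], "travel": [0, 0, 0], "fingers": 1}, {"delta_rot": [0, 0, 0], "travel": [0, 0, 0], "fingers": 1}, {"delta_rot": [0, 0, 0], "travel": [0, 0, 0], "fingers": 1}]}}

```text
clock: 19.95
tcp_pos: [0.5553, -0.1554, 0.2197]
orientation: [-0.293, -0.113, 0.949, -0.036]
wrist_force: [-0.2, -1.9, 5.0]
finger_gap: 0.0494
grip_force: 66.6
```

```bash
python3 log.py regrip p
```

```text
[-0.268  0.832  0.711  1.988 -0.279 -0.428] [ 0.5553 -0.1554  0.2197] [-0.24 -1.94  4.97] [-0.062 -0.086  0.12 ]
```

>>> {"op": "carry_out", "data": {"series": [{"delta_rot": [0.14, -0.58, 0], "travel": [-0.163, -0.04, 0.107], "fingers": 1}, {"delta_rot": [0.14, -0.58, 0], "travel": [-0.169, -0.041, 0.097], "fingers": 1}]}}

```text
clock: 20.2
tcp_pos: [0.5474, -0.1574, 0.2242]
orientation: [-0.235, -0.115, 0.965, -0.03]
wrist_force: [2.2, -1.6, 4.0]
finger_gap: 0.0495
grip_force: 66.3
```

```bash
python3 log.py n
```

>>> {"op": "carry_out", "data": {"series": [{"delta_rot": [0.14, -0.58, 0], "travel": [-0.174, -0.042, 0.087], "fingers": 1}]}}

```text
clock: 20.32
tcp_pos: [0.5429, -0.1585, 0.2264]
orientation: [-0.206, -0.116, 0.971, -0.026]
wrist_force: [1.6, -1.1, 2.7]
finger_gap: 0.0495
grip_force: 66.2
```

```bash
python3 log.py n
```

>>> {"op": "carry_out", "data": {"series": [{"delta_rot": [0.14, -0.58, 0], "travel": [-0.179, -0.043, 0.076], "fingers": 1}]}}

```text
clock: 20.45
tcp_pos: [0.5384, -0.1596, 0.2283]
orientation: [-0.177, -0.117, 0.977, -0.023]
wrist_force: [1.2, 0.5, 2.1]
finger_gap: 0.0493
grip_force: 66.2
```

```bash
python3 log.py n
```

>>> {"op": "carry_out", "data": {"series": [{"delta_rot": [0.14, -0.58, 0], "travel": [-0.183, -0.044, 0.065], "fingers": 1}]}}

```text
clock: 20.58
tcp_pos: [0.5339, -0.1607, 0.2299]
orientation: [-0.148, -0.117, 0.982, -0.019]
wrist_force: [1.9, -1.4, 2.5]
finger_gap: 0.0492
grip_force: 66.1
```

```bash
python3 log.py n
```

>>> {"op": "carry_out", "data": {"series": [{"delta_rot": [0.14, -0.58, 0], "travel": [-0.187, -0.045, 0.053], "fingers": 1}]}}

```text
clock: 20.7
tcp_pos: [0.5292, -0.1618, 0.2312]
orientation: [-0.119, -0.118, 0.986, -0.016]
wrist_force: [0.3, -0.5, 1.2]
finger_gap: 0.0493
grip_force: 66.1
```

```bash
python3 log.py n
```

>>> {"op": "carry_out", "data": {"series": [{"delta_rot": [0.14, -0.58, 0], "travel": [-0.189, -0.046, 0.042], "fingers": 1}]}}

```text
clock: 20.82
tcp_pos: [0.5244, -0.163, 0.2323]
orientation: [-0.089, -0.118, 0.989, -0.012]
wrist_force: [0.9, -0.8, 0.8]
finger_gap: 0.0496
grip_force: 66.1
```

```bash
python3 log.py n
```

>>> {"op": "carry_out", "data": {"series": [{"delta_rot": [0.14, -0.58, 0], "travel": [-0.191, -0.046, 0.03], "fingers": 1}]}}

```text
clock: 20.95
tcp_pos: [0.5197, -0.1641, 0.2331]
orientation: [-0.06, -0.118, 0.991, -0.009]
wrist_force: [1.1, -0.5, 0.2]
finger_gap: 0.0492
grip_force: 66.0
```

```bash
python3 log.py n
```

>>> {"op": "carry_out", "data": {"series": [{"delta_rot": [0.14, -0.58, 0], "travel": [-0.193, -0.047, 0.018], "fingers": 1}]}}

```text
clock: 21.08
tcp_pos: [0.5148, -0.1653, 0.2335]
orientation: [-0.03, -0.119, 0.992, -0.005]
wrist_force: [0.7, -1.8, 0.5]
finger_gap: 0.0493
grip_force: 66.0
```

```bash
python3 log.py n
```

>>> {"op": "carry_out", "data": {"series": [{"delta_rot": [0.14, -0.58, 0], "travel": [-0.193, -0.047, 0.006], "fingers": 1}]}}

```text
clock: 21.2
tcp_pos: [0.51, -0.1665, 0.2337]
orientation: [-0.0, -0.119, 0.993, -0.002]
wrist_force: [1.3, -2.7, 0.5]
finger_gap: 0.0492
grip_force: 66.0
```

```bash
python3 log.py n
```

>>> {"op": "carry_out", "data": {"series": [{"delta_rot": [0.14, -0.58, 0], "travel": [-0.193, -0.047, -0.006], "fingers": 1}]}}

```text
clock: 21.32
tcp_pos: [0.5051, -0.1677, 0.2335]
orientation: [0.029, -0.118, 0.993, 0.002]
wrist_force: [1.2, -1.4, 0.5]
finger_gap: 0.0489
grip_force: 66.0
```

```bash
python3 log.py n
```

>>> {"op": "carry_out", "data": {"series": [{"delta_rot": [0.14, -0.58, 0], "travel": [-0.193, -0.047, -0.018], "fingers": 1}]}}

```text
clock: 21.45
tcp_pos: [0.5003, -0.1688, 0.2331]
orientation: [0.059, -0.118, 0.991, 0.005]
wrist_force: [1.5, -1.7, 0.1]
finger_gap: 0.0496
grip_force: 65.9
```

```bash
python3 log.py n
```

>>> {"op": "carry_out", "data": {"series": [{"delta_rot": [0.14, -0.58, 0], "travel": [-0.191, -0.046, -0.03], "fingers": 1}]}}

```text
clock: 21.58
tcp_pos: [0.4955, -0.17, 0.2324]
orientation: [0.088, -0.118, 0.989, 0.009]
wrist_force: [1.4, -1.5, -0.2]
finger_gap: 0.0495
grip_force: 65.9
```

```bash
python3 log.py n
```

>>> {"op": "carry_out", "data": {"series": [{"delta_rot": [0.14, -0.58, 0], "travel": [-0.189, -0.046, -0.042], "fingers": 1}]}}

```text
clock: 21.7
tcp_pos: [0.4908, -0.1712, 0.2314]
orientation: [0.118, -0.118, 0.986, 0.012]
wrist_force: [0.9, -1.5, 0.6]
finger_gap: 0.0496
grip_force: 65.9
```

```bash
python3 log.py n
```

>>> {"op": "carry_out", "data": {"series": [{"delta_rot": [0.14, -0.58, 0], "travel": [-0.187, -0.045, -0.053], "fingers": 1}]}}

```text
clock: 21.82
tcp_pos: [0.4861, -0.1723, 0.2301]
orientation: [0.147, -0.117, 0.982, 0.016]
wrist_force: [0.5, -2.1, 0.8]
finger_gap: 0.0496
grip_force: 65.9
```

```bash
python3 log.py n
```

>>> {"op": "carry_out", "data": {"series": [{"delta_rot": [0.14, -0.58, 0], "travel": [-0.183, -0.044, -0.065], "fingers": 1}]}}

```text
clock: 21.95
tcp_pos: [0.4815, -0.1734, 0.2285]
orientation: [0.176, -0.117, 0.977, 0.019]
wrist_force: [1.4, -2.8, 1.9]
finger_gap: 0.0496
grip_force: 65.9
```

```bash
python3 log.py n
```

>>> {"op": "carry_out", "data": {"series": [{"delta_rot": [0.14, -0.58, 0], "travel": [-0.179, -0.043, -0.076], "fingers": 1}]}}

```text
clock: 22.08
tcp_pos: [0.4771, -0.1745, 0.2266]
orientation: [0.206, -0.116, 0.972, 0.023]
wrist_force: [1.7, -3.0, -0.9]
finger_gap: 0.0494
grip_force: 65.9
```

```bash
python3 log.py n
```

>>> {"op": "carry_out", "data": {"series": [{"delta_rot": [0.14, -0.58, 0], "travel": [-0.174, -0.042, -0.087], "fingers": 1}]}}

```text
clock: 22.2
tcp_pos: [0.4727, -0.1756, 0.2245]
orientation: [0.234, -0.115, 0.965, 0.026]
wrist_force: [1.9, -2.6, 0.5]
finger_gap: 0.0491
grip_force: 65.8
```

```bash
python3 log.py n p; python3 an.py|tail -19
```

```text
[-0.751 -0.086 -0.524  0.853  0.391 -0.933] [ 0.4727 -0.1756  0.2245] [ 1.92 -2.6   0.47] [-0.148  0.327 -0.159]
n [-0.538 -0.527  0.082  1.087 -2.466  0.092  0.089  0.181]
n [-0.598 -0.588  0.082 -0.787 -3.221 -0.062  0.032 -0.03 ]
n [ 0.479  0.498  0.084 -0.303  4.388 -0.033  0.266  0.233]
n [0.419 0.438 0.084 0.118 3.032 0.005 0.105 0.11 ]
n [0.359 0.379 0.084 0.427 2.427 0.032 0.057 0.089]
n [0.299 0.319 0.084 0.729 2.789 0.057 0.01  0.066]
n [ 0.24   0.26   0.084 -0.105  1.246 -0.011  0.056  0.045]
n [0.18  0.201 0.084 0.508 0.898 0.041 0.028 0.069]
n [0.12  0.141 0.084 0.898 0.33  0.075 0.017 0.092]
n [ 0.061  0.082  0.084  0.18   0.48   0.014 -0.06  -0.046]
n [0.001 0.022 0.084 0.632 0.469 0.052 0.031 0.083]
n [-0.058 -0.038  0.084  0.894  0.456  0.074 -0.014  0.06 ]
n [-0.118 -0.097  0.084  1.105 -0.069  0.092 -0.047  0.045]
n [-0.178 -0.157  0.083  0.926 -0.379  0.078 -0.036  0.042]
n [-0.238 -0.216  0.083  0.609  0.42   0.05  -0.051 -0.001]
n [-0.297 -0.276  0.083  0.232  0.773  0.018  0.013  0.031]
n [-0.357 -0.336  0.083  1.338  1.514  0.109 -0.028  0.081]
n [-0.417 -0.396  0.083  0.534 -1.256  0.047 -0.026  0.021]
n [-0.476 -0.456  0.083  1.328 -0.159  0.11  -0.039  0.071]
```

```bash
cat > fit2.py <<'E'
from an import *
from scipy.optimize import least_squares
offs=[float(v) for v in __import__("sys").argv[1:]]
W=[];k=0;keep=[]
for s in L:
    if s["tag"]=="regrip":
        k+=1
        R=Ro.from_quat(np.roll(s["orientation"],-1)).as_matrix();print("regrip alpha",np.arctan2(-R[:,2]@x,-R[2,2]))
    if s["tag"] in "np":W.append(k)
W=np.array(W);d=np.array([-1. if r[0]=="n" else 1. for r in rows]);al=np.array([r[1] for r in rows])
w=al+np.array(offs)[W];Ft=np.array([r[4] for r in rows]);M=np.array([r[7] for r in rows])
first=np.r_[True,(np.diff(W)!=0)|(np.diff(d)!=0)]
g=~first
def run(g,name):
    def res(p):return np.r_[((p[0]*Ft+M-p[3]+.32*d-p[1]*np.sin(w+p[2]))/.13)[g],(p[1]-.22)/.02,(p[0]-.27)/.02,p[3]/.03]
    b=min((least_squares(res,[.27,.22,q,0]) for q in np.arange(-3,3.2,.5)),key=lambda r:r.cost)
    C=np.linalg.pinv(b.jac.T@b.jac);print(name,b.x.round(3),"beta0",np.degrees(b.x[2]).round(1),"sd",np.degrees(C[2,2]**.5).round(1),"cost",b.cost.round(1),g.sum(),"now",np.degrees(b.x[2]+w[-1]).round(1))
    return b
b=run(g,"all")
for k in range(W.max()+1):run(g&(W==k),f"stroke{k}")
P=.27*Ft+M+.32*d
for k in range(W.max()+1):
    for dd in(-1,1):
        m=g&(W==k)&(d==dd);i=np.where(m)[0]
        for c in np.array_split(i,3) if len(i)>5 else []:print(k,dd,"w",np.degrees(w[c].mean()).round(0),"pull",P[c].mean().round(3),"pred",(b.x[1]*np.sin(w[c].mean()+b.x[2])).round(3),"Ft",Ft[c].mean().round(2))
E
python3 fit2.py 0 -1.196|grep -v '^[np] \['|tail -14
```

```text
2.140e-01  2.130e-01]
regrip alpha 0.5997637839457617
all [ 0.268  0.211 -0.52   0.028] beta0 -29.8 sd 12.1 cost 29.6 42 now -125.6
stroke0 [ 0.269  0.221 -0.279 -0.001] beta0 -16.0 sd 13.2 cost 24.7 26 now -111.8
stroke1 [ 0.26   0.218 -1.055  0.004] beta0 -60.4 sd 18.3 cost 3.7 16 now -156.3
0 -1 w -31.0 pull -0.159 pred -0.184 Ft 2.4
0 -1 w -5.0 pull -0.141 pred -0.121 Ft -0.15
0 -1 w -26.0 pull -0.158 pred -0.174 Ft 0.23
0 1 w -27.0 pull -0.086 pred -0.177 Ft -5.46
0 1 w -6.0 pull 0.022 pred -0.125 Ft -5.52
0 1 w 11.0 pull -0.089 pred -0.069 Ft -6.43
1 -1 w -53.0 pull -0.159 pred -0.209 Ft 0.43
1 -1 w -72.0 pull -0.143 pred -0.207 Ft 0.75
1 -1 w -89.0 pull -0.128 pred -0.185 Ft 0.81
```

>>> {"op": "carry_out", "data": {"series": [{"delta_rot": [0.14, -0.58, 0], "travel": [-0.169, -0.041, -0.097], "fingers": 1}]}}

```text
clock: 22.32
tcp_pos: [0.4685, -0.1766, 0.2221]
orientation: [0.263, -0.114, 0.958, 0.03]
wrist_force: [2.0, -2.7, -0.9]
finger_gap: 0.0491
grip_force: 65.8
```

>>> {"op": "carry_out", "data": {"series": [{"delta_rot": [0.14, -0.58, 0], "travel": [-0.163, -0.04, -0.107], "fingers": 1}]}}

```text
clock: 22.45
tcp_pos: [0.4643, -0.1776, 0.2194]
orientation: [0.291, -0.113, 0.949, 0.033]
wrist_force: [1.9, -2.2, -1.1]
finger_gap: 0.0487
grip_force: 65.7
```

```bash
python3 log.py n
```

>>> {"op": "carry_out", "data": {"series": [{"delta_rot": [0.14, -0.58, 0], "travel": [-0.156, -0.038, -0.117], "fingers": 1}]}}

```text
clock: 22.58
tcp_pos: [0.4604, -0.1786, 0.2165]
orientation: [0.32, -0.112, 0.94, 0.036]
wrist_force: [1.7, -3.0, -0.4]
finger_gap: 0.0493
grip_force: 65.7
```

```bash
python3 log.py n
```

>>> {"op": "carry_out", "data": {"series": [{"delta_rot": [0.14, -0.58, 0], "travel": [-0.149, -0.036, -0.127], "fingers": 1}]}}

```text
clock: 22.7
tcp_pos: [0.4567, -0.1795, 0.2134]
orientation: [0.347, -0.111, 0.93, 0.04]
wrist_force: [1.3, -2.7, -0.6]
finger_gap: 0.0494
grip_force: 65.7
```

```bash
python3 log.py n
```

>>> {"op": "carry_out", "data": {"series": [{"delta_rot": [0.14, -0.58, 0], "travel": [-0.142, -0.034, -0.136], "fingers": 1}]}}

```text
clock: 22.82
tcp_pos: [0.4531, -0.1803, 0.21]
orientation: [0.375, -0.109, 0.92, 0.043]
wrist_force: [3.7, -2.8, 0.0]
finger_gap: 0.0496
grip_force: 65.7
```

```bash
python3 log.py n
```

>>> {"op": "carry_out", "data": {"series": [{"delta_rot": [0.14, -0.58, 0], "travel": [-0.133, -0.032, -0.144], "fingers": 1}]}}

```text
clock: 22.95
tcp_pos: [0.4497, -0.1811, 0.2064]
orientation: [0.402, -0.108, 0.908, 0.046]
wrist_force: [2.9, -2.0, -0.2]
finger_gap: 0.0494
grip_force: 65.7
```

```bash
python3 log.py n p
```

```text
[-1.029 -0.165 -0.814  0.598  0.783 -1.131] [ 0.4497 -0.1811  0.2064] [ 2.93 -2.03 -0.23] [ 0.067  0.62  -0.208]
```

>>> {"op": "carry_out", "data": {"series": [{"delta_rot": [0, 0, 0], "travel": [0, 0, 0], "fingers": 1}, {"delta_rot": [0, 0, 0], "travel": [0, 0, 0], "fingers": -1}, {"delta_rot": [0, 0, 0], "travel": [0, 0, 0], "fingers": -1}, {"delta_rot": [0, 0, 0], "travel": [0, 0, 0], "fingers": -1}]}}

```text
clock: 23.45
tcp_pos: [0.4498, -0.1803, 0.2052]
orientation: [0.401, -0.108, 0.909, 0.047]
wrist_force: [-0.0, -0.0, 0.7]
finger_gap: 0.0855
grip_force: 0.0
```

```bash
python3 hold.py free 8; python3 fit2.py 0 -1.196|grep -v '^[np] \['|tail -14; python3 tab.py -.84 .66 .1
```

```text
23.85 [ 0.4498 -0.1805  0.2052] F [-0.12 -0.18  0.08] [0.65 0.28 0.35] M [-0.159  0.632 -0.004] [0.035 0.012 0.029] first [ 0.96 -0.52 -0.14] [-0.146  0.614  0.007] last [-0.109  0.617  0.001] [-0.0004  0.0005  0.0004  0.0008  0.0015  0.0014]
  2.140e-01  2.130e-01]
regrip alpha 0.5997637839457617
all [ 0.265  0.212 -0.496  0.028] beta0 -28.4 sd 10.0 cost 36.1 47 now -144.7
stroke0 [ 0.269  0.221 -0.279 -0.001] beta0 -16.0 sd 13.2 cost 24.7 26 now -132.3
stroke1 [ 0.242  0.215 -0.674  0.01 ] beta0 -38.6 sd 18.4 cost 9.9 21 now -154.9
0 -1 w -31.0 pull -0.159 pred -0.183 Ft 2.4
0 -1 w -5.0 pull -0.141 pred -0.117 Ft -0.15
0 -1 w -26.0 pull -0.158 pred -0.172 Ft 0.23
0 1 w -27.0 pull -0.086 pred -0.175 Ft -5.46
0 1 w -6.0 pull 0.022 pred -0.121 Ft -5.52
0 1 w 11.0 pull -0.089 pred -0.065 Ft -6.43
1 -1 w -55.0 pull -0.184 pred -0.211 Ft 0.39
1 -1 w -79.0 pull -0.118 pred -0.203 Ft 0.82
1 -1 w -105.0 pull -0.109 pred -0.154 Ft 0.92
-0.84 [0.227, 0.055, 0.236]
-0.74 [0.249, 0.06, 0.211]
-0.64 [0.268, 0.065, 0.185]
-0.54 [0.285, 0.069, 0.156]
-0.44 [0.298, 0.072, 0.126]
-0.34 [0.309, 0.075, 0.095]
-0.24 [0.317, 0.077, 0.063]
-0.14 [0.321, 0.078, 0.03]
-0.04 [0.322, 0.078, -0.003]
0.06 [0.321, 0.078, -0.036]
0.16 [0.315, 0.077, -0.069]
0.26 [0.307, 0.075, -0.101]
0.36 [0.296, 0.072, -0.132]
0.46 [0.281, 0.068, -0.162]
0.56 [0.264, 0.064, -0.19]
```

>>> {"op": "carry_out", "data": {"series": [{"delta_rot": [-0.235, 0.97, 0], "travel": [0.227, 0.055, 0.236], "fingers": -1}, {"delta_rot": [-0.235, 0.97, 0], "travel": [0.249, 0.06, 0.211], "fingers": -1}, {"delta_rot": [-0.235, 0.97, 0], "travel": [0.268, 0.065, 0.185], "fingers": -1}, {"delta_rot": [-0.235, 0.97, 0], "travel": [0.285, 0.069, 0.156], "fingers": -1}, {"delta_rot": [-0.235, 0.97, 0], "travel": [0.298, 0.072, 0.126], "fingers": -1}]}}

```text
clock: 24.48
tcp_pos: [0.4833, -0.1726, 0.2286]
orientation: [0.163, -0.117, 0.98, 0.018]
wrist_force: [-0.0, -1.0, 0.0]
finger_gap: 0.0855
grip_force: 0.0
```

>>> {"op": "carry_out", "data": {"series": [{"delta_rot": [-0.235, 0.97, 0], "travel": [0.309, 0.075, 0.095], "fingers": -1}, {"delta_rot": [-0.235, 0.97, 0], "travel": [0.317, 0.077, 0.063], "fingers": -1}, {"delta_rot": [-0.235, 0.97, 0], "travel": [0.321, 0.078, 0.03], "fingers": -1}, {"delta_rot": [-0.235, 0.97, 0], "travel": [0.322, 0.078, -0.003], "fingers": -1}, {"delta_rot": [-0.235, 0.97, 0], "travel": [0.321, 0.078, -0.036], "fingers": -1}]}}

```text
clock: 25.1
tcp_pos: [0.5234, -0.1629, 0.232]
orientation: [-0.084, -0.118, 0.989, -0.011]
wrist_force: [0.4, -0.6, 0.2]
finger_gap: 0.0854
grip_force: 0.0
```

>>> {"op": "carry_out", "data": {"series": [{"delta_rot": [-0.235, 0.97, 0], "travel": [0.315, 0.077, -0.069], "fingers": -1}, {"delta_rot": [-0.235, 0.97, 0], "travel": [0.307, 0.075, -0.101], "fingers": -1}, {"delta_rot": [-0.235, 0.97, 0], "travel": [0.296, 0.072, -0.132], "fingers": -1}, {"delta_rot": [0, 0, 0], "travel": [0, 0, 0], "fingers": -1}, {"delta_rot": [0, 0, 0], "travel": [0, 0, 0], "fingers": 1}]}}

```text
clock: 25.72
tcp_pos: [0.5456, -0.1574, 0.2241]
orientation: [-0.229, -0.115, 0.966, -0.028]
wrist_force: [-0.7, 0.3, 0.8]
finger_gap: 0.0699
grip_force: 0.0
```

>>> {"op": "carry_out", "data": {"series": [{"delta_rot": [0, 0, 0], "travel": [0, 0, 0], "fingers": 1}, {"delta_rot": [0, 0, 0], "travel": [0, 0, 0], "fingers": 1}, {"delta_rot": [0, 0, 0], "travel": [0, 0, 0], "fingers": 1}, {"delta_rot": [0, 0, 0], "travel": [0, 0, 0], "fingers": 1}]}}

```text
clock: 26.22
tcp_pos: [0.5454, -0.1579, 0.2263]
orientation: [-0.228, -0.115, 0.966, -0.029]
wrist_force: [0.9, -1.4, 6.9]
finger_gap: 0.049
grip_force: 67.8
```

```bash
python3 log.py regrip p; python3 tab.py .46 -.74 -.08
```

```text
[-0.3    0.677  0.51   1.808 -0.234 -0.489] [ 0.5454 -0.1579  0.2263] [ 0.93 -1.38  6.86] [0.009 0.158 0.063]
0.46 [-0.236, -0.057, 0.108]
0.38 [-0.243, -0.059, 0.089]
0.3 [-0.249, -0.06, 0.068]
0.22 [-0.254, -0.062, 0.048]
0.14 [-0.257, -0.062, 0.027]
0.06 [-0.258, -0.063, 0.005]
-0.02 [-0.258, -0.062, -0.016]
-0.1 [-0.256, -0.062, -0.037]
-0.18 [-0.252, -0.061, -0.058]
-0.26 [-0.247, -0.06, -0.078]
-0.34 [-0.24, -0.058, -0.098]
-0.42 [-0.231, -0.056, -0.118]
-0.5 [-0.221, -0.054, -0.137]
-0.58 [-0.21, -0.051, -0.154]
-0.66 [-0.197, -0.048, -0.171]
```

>>> {"op": "carry_out", "data": {"series": [{"delta_rot": [0.19, -0.777, 0], "travel": [-0.236, -0.057, 0.108], "fingers": 1}, {"delta_rot": [0.19, -0.777, 0], "travel": [-0.243, -0.059, 0.089], "fingers": 1}]}}

```text
clock: 26.48
tcp_pos: [0.5349, -0.1604, 0.2301]
orientation: [-0.148, -0.117, 0.982, -0.019]
wrist_force: [3.1, -2.2, 1.2]
finger_gap: 0.0494
grip_force: 68.3
```

```bash
python3 log.py n
```

>>> {"op": "carry_out", "data": {"series": [{"delta_rot": [0.19, -0.777, 0], "travel": [-0.249, -0.06, 0.068], "fingers": 1}]}}

```text
clock: 26.6
tcp_pos: [0.5285, -0.162, 0.2319]
orientation: [-0.109, -0.118, 0.987, -0.014]
wrist_force: [3.4, -2.5, -0.1]
finger_gap: 0.0493
grip_force: 68.2
```

```bash
python3 log.py n
```

>>> {"op": "carry_out", "data": {"series": [{"delta_rot": [0.19, -0.777, 0], "travel": [-0.254, -0.062, 0.048], "fingers": 1}]}}

```text
clock: 26.72
tcp_pos: [0.5221, -0.1635, 0.2332]
orientation: [-0.069, -0.118, 0.991, -0.01]
wrist_force: [4.2, -1.6, -0.4]
finger_gap: 0.049
grip_force: 68.1
```

```bash
python3 log.py n
```

>>> {"op": "carry_out", "data": {"series": [{"delta_rot": [0.19, -0.777, 0], "travel": [-0.257, -0.062, 0.027], "fingers": 1}]}}

```text
clock: 26.85
tcp_pos: [0.5156, -0.1651, 0.2339]
orientation: [-0.03, -0.118, 0.993, -0.005]
wrist_force: [3.4, -2.0, -1.2]
finger_gap: 0.0494
grip_force: 68.0
```

```bash
python3 log.py n
```

>>> {"op": "carry_out", "data": {"series": [{"delta_rot": [0.19, -0.777, 0], "travel": [-0.258, -0.063, 0.005], "fingers": 1}]}}

```text
clock: 26.98
tcp_pos: [0.5091, -0.1667, 0.2341]
orientation: [0.01, -0.118, 0.993, -0.0]
wrist_force: [4.3, -1.3, -1.8]
finger_gap: 0.0497
grip_force: 68.0
```

```bash
python3 log.py n
```

>>> {"op": "carry_out", "data": {"series": [{"delta_rot": [0.19, -0.777, 0], "travel": [-0.258, -0.062, -0.016], "fingers": 1}]}}

```text
clock: 27.1
tcp_pos: [0.5026, -0.1683, 0.2338]
orientation: [0.05, -0.118, 0.992, 0.005]
wrist_force: [4.4, -2.1, -1.4]
finger_gap: 0.0496
grip_force: 67.9
```

```bash
python3 log.py n
```

>>> {"op": "carry_out", "data": {"series": [{"delta_rot": [0.19, -0.777, 0], "travel": [-0.256, -0.062, -0.037], "fingers": 1}]}}

```text
clock: 27.22
tcp_pos: [0.4961, -0.1698, 0.233]
orientation: [0.089, -0.118, 0.989, 0.009]
wrist_force: [4.3, -2.6, -2.1]
finger_gap: 0.0495
grip_force: 67.9
```

```bash
python3 log.py n
```

>>> {"op": "carry_out", "data": {"series": [{"delta_rot": [0.19, -0.777, 0], "travel": [-0.252, -0.061, -0.058], "fingers": 1}]}}

```text
clock: 27.35
tcp_pos: [0.4898, -0.1714, 0.2315]
orientation: [0.129, -0.118, 0.985, 0.014]
wrist_force: [5.1, -3.0, -1.1]
finger_gap: 0.0494
grip_force: 67.8
```

```bash
python3 log.py n
```

>>> {"op": "carry_out", "data": {"series": [{"delta_rot": [0.19, -0.777, 0], "travel": [-0.247, -0.06, -0.078], "fingers": 1}]}}

```text
clock: 27.48
tcp_pos: [0.4835, -0.1729, 0.2297]
orientation: [0.168, -0.117, 0.979, 0.019]
wrist_force: [5.1, -2.0, -2.1]
finger_gap: 0.0491
grip_force: 67.7
```

```bash
python3 log.py n
```

>>> {"op": "carry_out", "data": {"series": [{"delta_rot": [0.19, -0.777, 0], "travel": [-0.24, -0.058, -0.098], "fingers": 1}]}}

```text
clock: 27.6
tcp_pos: [0.4775, -0.1744, 0.2273]
orientation: [0.207, -0.116, 0.971, 0.023]
wrist_force: [6.5, -2.4, -2.3]
finger_gap: 0.0492
grip_force: 67.6
```

```bash
python3 log.py n
```

>>> {"op": "carry_out", "data": {"series": [{"delta_rot": [0.19, -0.777, 0], "travel": [-0.231, -0.056, -0.118], "fingers": 1}]}}

```text
clock: 27.72
tcp_pos: [0.4716, -0.1758, 0.2244]
orientation: [0.245, -0.115, 0.962, 0.028]
wrist_force: [6.4, -2.1, -3.0]
finger_gap: 0.0493
grip_force: 67.5
```

```bash
python3 log.py n
```

>>> {"op": "carry_out", "data": {"series": [{"delta_rot": [0.19, -0.777, 0], "travel": [-0.221, -0.054, -0.137], "fingers": 1}]}}

```text
clock: 27.85
tcp_pos: [0.466, -0.1771, 0.221]
orientation: [0.284, -0.114, 0.952, 0.033]
wrist_force: [7.2, -2.3, -3.7]
finger_gap: 0.0489
grip_force: 67.5
```

```bash
python3 log.py n
```

>>> {"op": "carry_out", "data": {"series": [{"delta_rot": [0.19, -0.777, 0], "travel": [-0.21, -0.051, -0.154], "fingers": 1}]}}

```text
clock: 27.98
tcp_pos: [0.4606, -0.1785, 0.2173]
orientation: [0.321, -0.112, 0.94, 0.037]
wrist_force: [7.8, -3.1, -4.7]
finger_gap: 0.0491
grip_force: 67.3
```

```bash
python3 log.py n
```

>>> {"op": "carry_out", "data": {"series": [{"delta_rot": [0.19, -0.777, 0], "travel": [-0.197, -0.048, -0.171], "fingers": 1}]}}

```text
clock: 28.1
tcp_pos: [0.4556, -0.1797, 0.213]
orientation: [0.358, -0.111, 0.926, 0.042]
wrist_force: [8.7, -2.6, -4.8]
finger_gap: 0.0493
grip_force: 67.2
```

```bash
python3 log.py n
```

>>> {"op": "carry_out", "data": {"series": [{"delta_rot": [0, 0, 0], "travel": [0, 0, 0], "fingers": 1}, {"delta_rot": [0, 0, 0], "travel": [0, 0, 0], "fingers": -0.3}, {"delta_rot": [0, 0, 0], "travel": [0, 0, 0], "fingers": -0.3}]}}

```text
clock: 28.48
tcp_pos: [0.4552, -0.1789, 0.2112]
orientation: [0.356, -0.111, 0.927, 0.043]
wrist_force: [0.3, -0.1, -0.8]
finger_gap: 0.0556
grip_force: 0.0
```

>>> {"op": "carry_out", "data": {"series": [{"delta_rot": [0, 0, 0], "travel": [0, 0, 0], "fingers": 1}, {"delta_rot": [0, 0, 0], "travel": [0, 0, 0], "fingers": 1}, {"delta_rot": [0, 0, 0], "travel": [0, 0, 0], "fingers": 1}]}}

```text
clock: 28.85
tcp_pos: [0.4554, -0.1797, 0.2117]
orientation: [0.356, -0.111, 0.927, 0.042]
wrist_force: [-6.1, -0.7, 5.7]
finger_gap: 0.0495
grip_force: 62.4
```

```bash
python3 log.py regrip p; python3 fit2.py 0 -1.196 -2.505|grep -v '^[np] \['|tail -19
```

```text
[-0.951 -0.159 -0.737  0.669  0.669 -1.075] [ 0.4554 -0.1797  0.2117] [-6.12 -0.71  5.65] [-0.228  1.05  -0.048]
regrip alpha 0.5997637839457617
regrip alpha 0.46439381464866
regrip alpha -0.7326219330240278
all [ 0.264  0.208 -0.385  0.017] beta0 -22.1 sd 8.4 cost 43.0 60 now -207.9
stroke0 [ 0.269  0.221 -0.279 -0.001] beta0 -16.0 sd 13.2 cost 24.7 26 now -201.8
stroke1 [ 0.242  0.215 -0.674  0.01 ] beta0 -38.6 sd 18.4 cost 9.9 21 now -224.5
stroke2 [ 0.253  0.218 -0.214 -0.001] beta0 -12.3 sd 22.2 cost 6.5 13 now -198.1
0 -1 w -31.0 pull -0.159 pred -0.166 Ft 2.4
0 -1 w -5.0 pull -0.141 pred -0.095 Ft -0.15
0 -1 w -26.0 pull -0.158 pred -0.154 Ft 0.23
0 1 w -27.0 pull -0.086 pred -0.157 Ft -5.46
0 1 w -6.0 pull 0.022 pred -0.099 Ft -5.52
0 1 w 11.0 pull -0.089 pred -0.041 Ft -6.43
1 -1 w -55.0 pull -0.184 pred -0.202 Ft 0.39
1 -1 w -79.0 pull -0.118 pred -0.204 Ft 0.82
1 -1 w -105.0 pull -0.109 pred -0.166 Ft 0.92
2 -1 w -140.0 pull -0.039 pred -0.064 Ft 3.34
2 -1 w -161.0 pull 0.103 pred 0.01 Ft 3.68
2 -1 w -179.0 pull 0.012 pred 0.075 Ft 3.02
```

>>> {"op": "carry_out", "data": {"series": [{"delta_rot": [-0.19, 0.777, 0], "travel": [0.197, 0.048, 0.171], "fingers": 1}, {"delta_rot": [-0.19, 0.777, 0], "travel": [0.21, 0.051, 0.154], "fingers": 1}]}}

```text
clock: 29.1
tcp_pos: [0.4653, -0.1773, 0.2194]
orientation: [0.279, -0.114, 0.953, 0.033]
wrist_force: [3.5, -3.9, -6.6]
finger_gap: 0.0489
grip_force: 65.0
```

```bash
python3 log.py p
```

>>> {"op": "carry_out", "data": {"series": [{"delta_rot": [-0.19, 0.777, 0], "travel": [0.221, 0.054, 0.137], "fingers": 1}]}}

```text
clock: 29.22
tcp_pos: [0.4709, -0.1759, 0.2229]
orientation: [0.241, -0.115, 0.963, 0.028]
wrist_force: [1.8, -6.3, -4.0]
finger_gap: 0.0493
grip_force: 65.2
```

```bash
python3 log.py p
```

>>> {"op": "carry_out", "data": {"series": [{"delta_rot": [-0.19, 0.777, 0], "travel": [0.231, 0.056, 0.118], "fingers": 1}]}}

```text
clock: 29.35
tcp_pos: [0.4767, -0.1745, 0.2259]
orientation: [0.202, -0.116, 0.972, 0.023]
wrist_force: [-0.2, -6.7, -3.8]
finger_gap: 0.0495
grip_force: 65.4
```

```bash
python3 log.py p
```

>>> {"op": "carry_out", "data": {"series": [{"delta_rot": [-0.19, 0.777, 0], "travel": [0.24, 0.058, 0.098], "fingers": 1}]}}

```text
clock: 29.48
tcp_pos: [0.4827, -0.1731, 0.2284]
orientation: [0.163, -0.117, 0.98, 0.019]
wrist_force: [-1.0, -5.7, -2.3]
finger_gap: 0.0495
grip_force: 65.6
```

```bash
python3 log.py p
```

>>> {"op": "carry_out", "data": {"series": [{"delta_rot": [-0.19, 0.777, 0], "travel": [0.247, 0.06, 0.078], "fingers": 1}]}}

```text
clock: 29.6
tcp_pos: [0.4888, -0.1715, 0.2303]
orientation: [0.123, -0.118, 0.985, 0.014]
wrist_force: [-1.6, -6.2, -1.4]
finger_gap: 0.0493
grip_force: 65.7
```

```bash
python3 log.py p
```

>>> {"op": "carry_out", "data": {"series": [{"delta_rot": [-0.19, 0.777, 0], "travel": [0.252, 0.061, 0.058], "fingers": 1}]}}

```text
clock: 29.72
tcp_pos: [0.4951, -0.17, 0.2318]
orientation: [0.084, -0.118, 0.989, 0.009]
wrist_force: [-2.8, -5.7, 0.1]
finger_gap: 0.0493
grip_force: 65.7
```

```bash
python3 log.py p
```

>>> {"op": "carry_out", "data": {"series": [{"delta_rot": [-0.19, 0.777, 0], "travel": [0.256, 0.062, 0.037], "fingers": 1}]}}

```text
clock: 29.85
tcp_pos: [0.5015, -0.1685, 0.2327]
orientation: [0.044, -0.118, 0.992, 0.004]
wrist_force: [-1.8, -6.3, -0.1]
finger_gap: 0.0491
grip_force: 65.8
```

```bash
python3 log.py p
```

>>> {"op": "carry_out", "data": {"series": [{"delta_rot": [-0.19, 0.777, 0], "travel": [0.258, 0.062, 0.016], "fingers": 1}]}}

```text
clock: 29.98
tcp_pos: [0.508, -0.1669, 0.2331]
orientation: [0.005, -0.119, 0.993, -0.0]
wrist_force: [-3.1, -5.8, 0.5]
finger_gap: 0.0494
grip_force: 65.8
```

```bash
python3 log.py p
```

>>> {"op": "carry_out", "data": {"series": [{"delta_rot": [-0.19, 0.777, 0], "travel": [0.258, 0.063, -0.005], "fingers": 1}]}}

```text
clock: 30.1
tcp_pos: [0.5144, -0.1653, 0.233]
orientation: [-0.035, -0.119, 0.992, -0.005]
wrist_force: [-1.8, -6.3, 1.5]
finger_gap: 0.0493
grip_force: 65.8
```

```bash
python3 log.py p
```

>>> {"op": "carry_out", "data": {"series": [{"delta_rot": [-0.19, 0.777, 0], "travel": [0.257, 0.062, -0.027], "fingers": 1}]}}

```text
clock: 30.22
tcp_pos: [0.5208, -0.1638, 0.2324]
orientation: [-0.075, -0.118, 0.99, -0.01]
wrist_force: [-2.4, -6.0, 2.1]
finger_gap: 0.0495
grip_force: 65.9
```

```bash
python3 log.py p
```

>>> {"op": "carry_out", "data": {"series": [{"delta_rot": [-0.19, 0.777, 0], "travel": [0.254, 0.062, -0.048], "fingers": 1}]}}

```text
clock: 30.35
tcp_pos: [0.5272, -0.1622, 0.2312]
orientation: [-0.114, -0.118, 0.986, -0.015]
wrist_force: [-1.8, -6.6, 2.7]
finger_gap: 0.0494
grip_force: 65.9
```

```bash
python3 log.py p
```

>>> {"op": "carry_out", "data": {"series": [{"delta_rot": [-0.19, 0.777, 0], "travel": [0.249, 0.06, -0.068], "fingers": 1}]}}

```text
clock: 30.48
tcp_pos: [0.5334, -0.1607, 0.2295]
orientation: [-0.153, -0.117, 0.981, -0.02]
wrist_force: [-2.2, -5.2, 3.2]
finger_gap: 0.049
grip_force: 65.9
```

```bash
python3 log.py p
```

>>> {"op": "carry_out", "data": {"series": [{"delta_rot": [-0.19, 0.777, 0], "travel": [0.243, 0.059, -0.089], "fingers": 1}]}}

```text
clock: 30.6
tcp_pos: [0.5395, -0.1593, 0.2273]
orientation: [-0.193, -0.117, 0.974, -0.024]
wrist_force: [-2.1, -5.9, 4.4]
finger_gap: 0.0494
grip_force: 66.0
```

```bash
python3 log.py p
```

>>> {"op": "carry_out", "data": {"series": [{"delta_rot": [-0.19, 0.777, 0], "travel": [0.236, 0.057, -0.108], "fingers": 1}]}}

```text
clock: 30.72
tcp_pos: [0.5454, -0.1578, 0.2246]
orientation: [-0.231, -0.116, 0.966, -0.029]
wrist_force: [-1.0, -5.3, 4.8]
finger_gap: 0.049
grip_force: 66.0
```

```bash
python3 log.py p; python3 fit2.py 0 -1.196 -2.498 -2.498|grep -v '^[np] \['|tail -23;python3 an.py | tail -14
```

```text
regrip alpha 0.5997637839457617
regrip alpha 0.46439381464866
regrip alpha -0.7326219330240278
all [ 0.274  0.212 -0.641  0.03 ] beta0 -36.7 sd 6.4 cost 52.6 73 now -152.9
stroke0 [ 0.269  0.221 -0.279 -0.001] beta0 -16.0 sd 13.2 cost 24.7 26 now -132.1
stroke1 [ 0.242  0.215 -0.674  0.01 ] beta0 -38.6 sd 18.4 cost 9.9 21 now -154.8
stroke2 [ 0.253  0.218 -0.221 -0.001] beta0 -12.7 sd 22.2 cost 6.5 13 now -128.8
stroke3 [ 0.257  0.226 -1.237  0.009] beta0 -70.9 sd 26.7 cost 6.6 13 now -187.0
0 -1 w -31.0 pull -0.159 pred -0.196 Ft 2.4
0 -1 w -5.0 pull -0.141 pred -0.141 Ft -0.15
0 -1 w -26.0 pull -0.158 pred -0.187 Ft 0.23
0 1 w -27.0 pull -0.086 pred -0.19 Ft -5.46
0 1 w -6.0 pull 0.022 pred -0.145 Ft -5.52
0 1 w 11.0 pull -0.089 pred -0.093 Ft -6.43
1 -1 w -55.0 pull -0.184 pred -0.211 Ft 0.39
1 -1 w -79.0 pull -0.118 pred -0.191 Ft 0.82
1 -1 w -105.0 pull -0.109 pred -0.131 Ft 0.92
2 -1 w -140.0 pull -0.039 pred -0.013 Ft 3.34
2 -1 w -160.0 pull 0.103 pred 0.062 Ft 3.68
2 -1 w -179.0 pull 0.012 pred 0.122 Ft 3.02
3 1 w -162.0 pull 0.203 pred 0.068 Ft -2.97
3 1 w -141.0 pull 0.098 
[... 179 characters left out ...]
 0.402]
p [-0.329 -0.323  0.083 -2.904 -1.438 -0.239  0.704  0.465]
p [-0.249 -0.243  0.083 -3.265 -0.625 -0.27   0.697  0.428]
p [-0.169 -0.163  0.083 -3.967  0.753 -0.329  0.767  0.438]
p [-0.089 -0.083  0.083 -3.25   0.218 -0.27   0.782  0.512]
p [-9.000e-03 -2.000e-03  8.300e-02 -4.404e+00  5.220e-01 -3.660e-01
  8.000e-01  4.340e-01]
p [ 0.071  0.077  0.083 -3.301  1.242 -0.275  0.795  0.519]
p [ 0.151  0.157  0.083 -4.047  1.511 -0.338  0.785  0.447]
p [ 0.231  0.237  0.084 -3.789  1.851 -0.317  0.821  0.503]
p [ 0.311  0.316  0.084 -4.201  2.026 -0.352  0.744  0.392]
p [ 0.391  0.395  0.084 -4.809  2.774 -0.404  0.792  0.389]
p [ 0.47   0.474  0.084 -4.191  3.279 -0.353  0.818  0.465]
```

```bash
cat > fit3.py <<'E'
import sys
from fit2 import *
S=np.sin(al)
def run3(g,name,sx=.2,drag=.32,sd=.02,show=False):
    # p: X,A,beta,b,dc,drag
    def res(p):return np.r_[((p[0]*Ft+M-p[3]+p[4]*S+p[5]*d-p[1]*np.sin(w+p[2]))/.14)[g],(p[1]-.22)/.02,(p[0]-.28)/sx,p[3]/.03,p[4]/.03,(p[5]-.32)/sd]
    b=min((least_squares(res,[.27,.22,q,0,0,.32],loss="soft_l1") for q in np.arange(-3,3.2,.5)),key=lambda r:r.cost)
    C=np.linalg.pinv(b.jac.T@b.jac);print("##",name,b.x.round(3),"beta0",np.degrees(b.x[2]).round(1),"sd",np.degrees(C[2,2]**.5).round(1),"cost",b.cost.round(1),g.sum(),"now",np.degrees(b.x[2]+w[-1]).round(1))
    return b,res
b,res=run3(g,"all");run3(g,"X tight",.005);run3(g,"drag tight",.2,.32,.002)
for k in range(W.max()+1):run3(g&(W!=k),f"without {k}")
run3(g&(d<0),"n only");run3(g&(d>0),"p only")
r=res(b.x)[:g.sum()]*.14
for k in range(W.max()+1):
    for dd in(-1,1):
        i=np.where((W[g]==k)&(d[g]==dd))[0]
        if len(i)>5:print("##res",k,dd,[(round(np.degrees(w[g][c].mean())),round(r[c].mean(),3)) for c in np.array_split(i,4)])
E
python3 fit3.py 0 -1.196 -2.498 -2.498|grep '^##'
```

```text
## all [ 0.27   0.213 -0.575  0.041 -0.001  0.305] beta0 -33.0 sd 9.7 cost 31.4 73 now -149.1
## X tight [ 0.278  0.214 -0.608  0.034  0.     0.316] beta0 -34.9 sd 9.5 cost 31.7 73 now -151.0
## drag tight [ 0.274  0.214 -0.602  0.033 -0.001  0.32 ] beta0 -34.5 sd 9.4 cost 31.6 73 now -150.7
## without 0 [ 0.273  0.213 -0.8    0.01  -0.002  0.314] beta0 -45.9 sd 13.4 cost 16.6 47 now -162.0
## without 1 [ 0.274  0.218 -0.585  0.03   0.002  0.307] beta0 -33.5 sd 9.9 cost 24.4 52 now -149.7
## without 2 [ 0.266  0.218 -0.665  0.051  0.001  0.307] beta0 -38.1 sd 11.1 cost 26.5 60 now -154.3
## without 3 [ 0.256  0.212 -0.262  0.02  -0.001  0.31 ] beta0 -15.0 sd 12.3 cost 25.7 60 now -131.2
## n only [ 0.224  0.214 -0.161 -0.016 -0.009  0.313] beta0 -9.2 sd 12.0 cost 19.2 52 now -125.4
## p only [ 0.285  0.221 -0.648  0.011  0.004  0.315] beta0 -37.1 sd 14.5 cost 9.1 21 now -153.3
##res 0 -1 [(-28, np.float64(0.04)), (-11, np.float64(-0.068)), (-15, np.float64(0.008)), (-29, np.float64(-0.025))]
##res 0 1 [(-30, np.float64(-0.003)), (-17, np.float64(0.006)), (-3, np.float64(0.211)), (11, np.float64(-0.064))]
##res 1 -1 [(-53, np.float64(0.027)), (-72, np.float64(0.036)), (-89, np.float64(0.027)), (-109, np.float64(-0.008))]
##res 2 -1 [(-137, np.float64(-0.051)), (-153, np.float64(-0.004)), (-167, np.float64(0.069)), (-181, np.float64(-0.186))]
##res 3 1 [(-164, np.float64(0.131)), (-148, np.float64(-0.003)), (-134, np.float64(0.108)), (-121, np.float64(-0.046))]
```

```bash
python3 tab.py .46 -.74 -.06
```

```text
0.46 [-0.176, -0.043, 0.083]
0.4 [-0.18, -0.044, 0.072]
0.34 [-0.184, -0.045, 0.061]
0.28 [-0.188, -0.045, 0.049]
0.22 [-0.19, -0.046, 0.038]
0.16 [-0.192, -0.047, 0.026]
0.1 [-0.193, -0.047, 0.014]
0.04 [-0.194, -0.047, 0.002]
-0.02 [-0.193, -0.047, -0.01]
-0.08 [-0.192, -0.047, -0.022]
-0.14 [-0.191, -0.046, -0.034]
-0.2 [-0.188, -0.046, -0.045]
-0.26 [-0.185, -0.045, -0.057]
-0.32 [-0.182, -0.044, -0.068]
-0.38 [-0.178, -0.043, -0.079]
-0.44 [-0.173, -0.042, -0.09]
-0.5 [-0.167, -0.041, -0.101]
-0.56 [-0.161, -0.039, -0.111]
-0.62 [-0.154, -0.037, -0.121]
-0.68 [-0.147, -0.036, -0.13]
```

>>> {"op": "carry_out", "data": {"series": [{"delta_rot": [0, 0, 0], "travel": [0, 0, 0], "fingers": 1}, {"delta_rot": [0, 0, 0], "travel": [0, 0, 0], "fingers": -0.3}, {"delta_rot": [0, 0, 0], "travel": [0, 0, 0], "fingers": -0.3}]}}

```text
clock: 31.1
tcp_pos: [0.5456, -0.1569, 0.2239]
orientation: [-0.229, -0.116, 0.966, -0.028]
wrist_force: [0.4, -0.9, -0.2]
finger_gap: 0.0557
grip_force: 0.0
```

>>> {"op": "carry_out", "data": {"series": [{"delta_rot": [0, 0, 0], "travel": [0, 0, 0], "fingers": 1}, {"delta_rot": [0, 0, 0], "travel": [0, 0, 0], "fingers": 1}, {"delta_rot": [0, 0, 0], "travel": [0, 0, 0], "fingers": 1}]}}

```text
clock: 31.48
tcp_pos: [0.5458, -0.1577, 0.2245]
orientation: [-0.229, -0.115, 0.966, -0.029]
wrist_force: [2.9, -3.0, 0.9]
finger_gap: 0.0495
grip_force: 67.6
```

```bash
python3 log.py regrip p
```

```text
[-0.3    0.68   0.51   1.807 -0.234 -0.489] [ 0.5458 -0.1577  0.2245] [ 2.86 -3.    0.87] [-0.568 -0.732  0.524]
```

>>> {"op": "carry_out", "data": {"series": [{"delta_rot": [0.14, -0.58, 0], "travel": [-0.176, -0.043, 0.083], "fingers": 1}, {"delta_rot": [0.14, -0.58, 0], "travel": [-0.18, -0.044, 0.072], "fingers": 1}]}}

```text
clock: 31.72
tcp_pos: [0.5373, -0.1598, 0.228]
orientation: [-0.17, -0.117, 0.978, -0.022]
wrist_force: [2.3, -4.1, -1.1]
finger_gap: 0.0492
grip_force: 67.4
```

```bash
python3 log.py n
```

>>> {"op": "carry_out", "data": {"series": [{"delta_rot": [0.14, -0.58, 0], "travel": [-0.184, -0.045, 0.061], "fingers": 1}]}}

```text
clock: 31.85
tcp_pos: [0.5326, -0.161, 0.2296]
orientation: [-0.14, -0.117, 0.983, -0.018]
wrist_force: [3.5, -3.3, -2.7]
finger_gap: 0.0495
grip_force: 67.3
```

```bash
python3 log.py n
```

>>> {"op": "carry_out", "data": {"series": [{"delta_rot": [0.14, -0.58, 0], "travel": [-0.188, -0.045, 0.049], "fingers": 1}]}}

```text
clock: 31.98
tcp_pos: [0.528, -0.1621, 0.2309]
orientation: [-0.111, -0.118, 0.987, -0.015]
wrist_force: [3.1, -4.1, -3.1]
finger_gap: 0.0495
grip_force: 67.3
```

```bash
python3 log.py n
```

>>> {"op": "carry_out", "data": {"series": [{"delta_rot": [0.14, -0.58, 0], "travel": [-0.19, -0.046, 0.038], "fingers": 1}]}}

```text
clock: 32.1
tcp_pos: [0.5232, -0.1632, 0.2319]
orientation: [-0.081, -0.118, 0.99, -0.011]
wrist_force: [3.9, -3.9, -2.6]
finger_gap: 0.0493
grip_force: 67.2
```

```bash
python3 log.py n
```

>>> {"op": "carry_out", "data": {"series": [{"delta_rot": [0.14, -0.58, 0], "travel": [-0.192, -0.047, 0.026], "fingers": 1}]}}

```text
clock: 32.22
tcp_pos: [0.5185, -0.1644, 0.2326]
orientation: [-0.052, -0.118, 0.992, -0.008]
wrist_force: [3.4, -3.3, -2.9]
finger_gap: 0.0493
grip_force: 67.2
```

```bash
python3 log.py n
```

>>> {"op": "carry_out", "data": {"series": [{"delta_rot": [0.14, -0.58, 0], "travel": [-0.193, -0.047, 0.014], "fingers": 1}]}}

```text
clock: 32.35
tcp_pos: [0.5137, -0.1656, 0.233]
orientation: [-0.022, -0.118, 0.993, -0.004]
wrist_force: [3.8, -4.5, -3.0]
finger_gap: 0.0494
grip_force: 67.1
```

```bash
python3 log.py n
```

>>> {"op": "carry_out", "data": {"series": [{"delta_rot": [0.14, -0.58, 0], "travel": [-0.194, -0.047, 0.002], "fingers": 1}]}}

```text
clock: 32.48
tcp_pos: [0.5089, -0.1667, 0.233]
orientation: [0.007, -0.118, 0.993, -0.001]
wrist_force: [4.6, -4.2, -2.8]
finger_gap: 0.0494
grip_force: 67.1
```

```bash
python3 log.py n
```

>>> {"op": "carry_out", "data": {"series": [{"delta_rot": [0.14, -0.58, 0], "travel": [-0.193, -0.047, -0.01], "fingers": 1}]}}

```text
clock: 32.6
tcp_pos: [0.504, -0.1679, 0.2328]
orientation: [0.037, -0.118, 0.992, 0.003]
wrist_force: [5.6, -5.0, -2.8]
finger_gap: 0.0492
grip_force: 67.0
```

```bash
python3 log.py n
```

>>> {"op": "carry_out", "data": {"series": [{"delta_rot": [0.14, -0.58, 0], "travel": [-0.192, -0.047, -0.022], "fingers": 1}]}}

```text
clock: 32.72
tcp_pos: [0.4993, -0.1691, 0.2323]
orientation: [0.067, -0.118, 0.991, 0.007]
wrist_force: [6.1, -4.5, -4.3]
finger_gap: 0.0493
grip_force: 67.0
```

```bash
python3 log.py n
```

>>> {"op": "carry_out", "data": {"series": [{"delta_rot": [0.14, -0.58, 0], "travel": [-0.191, -0.046, -0.034], "fingers": 1}]}}

```text
clock: 32.85
tcp_pos: [0.4945, -0.1702, 0.2316]
orientation: [0.096, -0.118, 0.988, 0.01]
wrist_force: [5.4, -5.4, -4.3]
finger_gap: 0.0494
grip_force: 66.9
```

```bash
python3 log.py n
```

>>> {"op": "carry_out", "data": {"series": [{"delta_rot": [0.14, -0.58, 0], "travel": [-0.188, -0.046, -0.045], "fingers": 1}]}}

```text
clock: 32.98
tcp_pos: [0.4898, -0.1713, 0.2305]
orientation: [0.126, -0.117, 0.985, 0.013]
wrist_force: [5.5, -5.2, -5.7]
finger_gap: 0.0492
grip_force: 66.8
```

```bash
python3 log.py n
```

>>> {"op": "carry_out", "data": {"series": [{"delta_rot": [0.14, -0.58, 0], "travel": [-0.185, -0.045, -0.057], "fingers": 1}]}}

```text
clock: 33.1
tcp_pos: [0.4852, -0.1725, 0.2291]
orientation: [0.155, -0.117, 0.981, 0.017]
wrist_force: [5.8, -4.7, -4.4]
finger_gap: 0.0496
grip_force: 66.7
```

```bash
python3 log.py n
```

>>> {"op": "carry_out", "data": {"series": [{"delta_rot": [0.14, -0.58, 0], "travel": [-0.182, -0.044, -0.068], "fingers": 1}]}}

```text
clock: 33.22
tcp_pos: [0.4806, -0.1736, 0.2275]
orientation: [0.184, -0.116, 0.976, 0.02]
wrist_force: [8.1, -5.0, -5.0]
finger_gap: 0.0491
grip_force: 66.6
```

```bash
python3 log.py n
```

>>> {"op": "carry_out", "data": {"series": [{"delta_rot": [0.14, -0.58, 0], "travel": [-0.178, -0.043, -0.079], "fingers": 1}]}}

```text
clock: 33.35
tcp_pos: [0.4762, -0.1746, 0.2255]
orientation: [0.213, -0.116, 0.97, 0.024]
wrist_force: [9.1, -6.0, -6.3]
finger_gap: 0.0494
grip_force: 66.5
```

```bash
python3 log.py n
```

>>> {"op": "carry_out", "data": {"series": [{"delta_rot": [0.14, -0.58, 0], "travel": [-0.173, -0.042, -0.09], "fingers": 1}]}}

```text
clock: 33.48
tcp_pos: [0.4719, -0.1757, 0.2233]
orientation: [0.242, -0.115, 0.963, 0.027]
wrist_force: [10.0, -5.2, -7.5]
finger_gap: 0.0496
grip_force: 66.4
```

```bash
python3 log.py n
```

>>> {"op": "carry_out", "data": {"series": [{"delta_rot": [0.14, -0.58, 0], "travel": [-0.167, -0.041, -0.101], "fingers": 1}]}}

```text
clock: 33.6
tcp_pos: [0.4677, -0.1767, 0.2209]
orientation: [0.271, -0.114, 0.955, 0.031]
wrist_force: [9.9, -4.9, -6.9]
finger_gap: 0.0497
grip_force: 66.2
```

```bash
python3 log.py n
```

>>> {"op": "carry_out", "data": {"series": [{"delta_rot": [0.14, -0.58, 0], "travel": [-0.161, -0.039, -0.111], "fingers": 1}]}}

```text
clock: 33.72
tcp_pos: [0.4637, -0.1778, 0.2182]
orientation: [0.299, -0.113, 0.947, 0.034]
wrist_force: [12.3, -5.2, -8.6]
finger_gap: 0.0495
grip_force: 66.0
```

```bash
python3 log.py n
```

>>> {"op": "carry_out", "data": {"series": [{"delta_rot": [0.14, -0.58, 0], "travel": [-0.154, -0.037, -0.121], "fingers": 1}]}}

```text
clock: 33.85
tcp_pos: [0.4598, -0.1787, 0.2153]
orientation: [0.327, -0.112, 0.938, 0.037]
wrist_force: [13.9, -5.6, -9.1]
finger_gap: 0.0493
grip_force: 65.9
```

```bash
python3 log.py n
```

>>> {"op": "carry_out", "data": {"series": [{"delta_rot": [0, 0, 0], "travel": [0, 0, 0], "fingers": 1}, {"delta_rot": [0, 0, 0], "travel": [0, 0, 0], "fingers": -0.3}, {"delta_rot": [0, 0, 0], "travel": [0, 0, 0], "fingers": -0.3}]}}

```text
clock: 34.22
tcp_pos: [0.4588, -0.1776, 0.2143]
orientation: [0.325, -0.111, 0.938, 0.038]
wrist_force: [-0.2, -0.1, 1.0]
finger_gap: 0.0556
grip_force: 0.0
```

>>> {"op": "carry_out", "data": {"series": [{"delta_rot": [0, 0, 0], "travel": [0, 0, 0], "fingers": 1}, {"delta_rot": [0, 0, 0], "travel": [0, 0, 0], "fingers": 1}, {"delta_rot": [0, 0, 0], "travel": [0, 0, 0], "fingers": 1}]}}

```text
clock: 34.6
tcp_pos: [0.4591, -0.1789, 0.215]
orientation: [0.325, -0.112, 0.938, 0.037]
wrist_force: [-4.6, -3.1, 4.7]
finger_gap: 0.0496
grip_force: 63.1
```

```bash
python3 log.py regrip p; sed -i 's/,p\[3\]\/.03,p\[4\]/,(p[3]-.02)\/.02,p[4]/' fit3.py; python3 fit3.py 0 -1.196 -2.498 -2.498 -2.498|grep -E '^##|^regrip'; tail -c 0 log.pkl
```

```text
[-0.899 -0.152 -0.689  0.71   0.594 -1.036] [ 0.4591 -0.1789  0.215 ] [-4.63 -3.13  4.67] [-0.241  1.098  0.038]
regrip alpha 0.5997637839457617
regrip alpha 0.46439381464866
regrip alpha -0.7326219330240278
regrip alpha 0.46567518905596816
regrip alpha -0.6668043702153318
## all [ 0.27   0.207  5.731  0.035 -0.006  0.302] beta0 328.3 sd 8.9 cost 38.2 90 now 146.7
## X tight [ 0.278  0.21  -0.598  0.031 -0.005  0.314] beta0 -34.2 sd 8.4 cost 38.6 90 now -215.8
## drag tight [ 0.275  0.211 -0.574  0.03  -0.006  0.32 ] beta0 -32.9 sd 8.5 cost 38.5 90 now -214.5
## without 0 [ 0.273  0.21   5.622  0.024 -0.007  0.311] beta0 322.1 sd 10.4 cost 23.7 64 now 140.5
## without 1 [ 2.720e-01  2.140e-01  5.723e+00  3.000e-02 -4.000e-03  3.010e-01] beta0 327.9 sd 8.8 cost 31.2 69 now 146.3
## without 2 [ 0.271  0.21  -0.584  0.035 -0.004  0.307] beta0 -33.5 sd 9.3 cost 33.7 77 now -215.1
## without 3 [ 0.251  0.21  -0.192  0.024 -0.007  0.303] beta0 -11.0 sd 11.4 cost 31.9 77 now -192.6
## without 4 [ 0.271  0.212 -0.59   0.036 -0.     0.307] beta0 -33.8 sd 9.3 cost 31.1 73 now -215.4
## n only 
[... 220 characters left out ...]
(-28, np.float64(0.043)), (-11, np.float64(-0.065)), (-15, np.float64(0.011)), (-29, np.float64(-0.02))]
##res 0 1 [(-30, np.float64(-0.002)), (-17, np.float64(0.006)), (-3, np.float64(0.209)), (11, np.float64(-0.066))]
##res 1 -1 [(-53, np.float64(0.029)), (-72, np.float64(0.041)), (-89, np.float64(0.035)), (-109, np.float64(0.004))]
##res 2 -1 [(-137, np.float64(-0.04)), (-153, np.float64(0.009)), (-167, np.float64(0.085)), (-181, np.float64(-0.168))]
##res 3 1 [(-164, np.float64(0.143)), (-148, np.float64(0.007)), (-134, np.float64(0.115)), (-121, np.float64(-0.041))]
##res 4 -1 [(-134, np.float64(-0.003)), (-149, np.float64(0.097)), (-163, np.float64(-0.069)), (-176, np.float64(-0.084))]
```

```bash
cat > circ.py <<'E'
from fit2 import *
P=[];
for s in L:
    if s["tag"] in "np":P.append((s["tcp_pos"]@x,s["tcp_pos"][2]))
P=np.array(P)
# rigid: p = c + R(al)*(t_k, r_k)
K=W.max()+1
A=np.zeros((2*len(P),2+2*K));
for i in range(len(P)):
    k=W[i];ca,sa=np.cos(al[i]),np.sin(al[i])
    A[2*i,0]=1;A[2*i+1,1]=1
    A[2*i,2+2*k]=ca;A[2*i,3+2*k]=sa
    A[2*i+1,2+2*k]=-sa;A[2*i+1,3+2*k]=ca
sol,_,_,_=np.linalg.lstsq(A,P.ravel(),rcond=None)
print("##center x',z",sol[:2].round(5),"t,r per stroke",sol[2:].reshape(-1,2).round(4).tolist(),"rms",np.std(P.ravel()-A@sol).round(5))
E
python3 circ.py 0 -1.196 -2.498 -2.498 -2.498|grep '^##'
```

```text
##center x',z [0.45594 0.15033] t,r per stroke [[-0.0005, 0.0829], [0.0003, 0.0833], [0.0012, 0.0838], [-0.0009, 0.0828], [0.0004, 0.0827]] rms 0.00051
```

>>> {"op": "carry_out", "data": {"series": [{"delta_rot": [-0.14, 0.58, 0], "travel": [0.154, 0.037, 0.121], "fingers": 1}, {"delta_rot": [-0.14, 0.58, 0], "travel": [0.161, 0.039, 0.111], "fingers": 1}]}}

```text
clock: 34.85
tcp_pos: [0.4668, -0.177, 0.2206]
orientation: [0.268, -0.114, 0.956, 0.03]
wrist_force: [-0.1, -3.9, -1.6]
finger_gap: 0.0493
grip_force: 63.0
```

```bash
python3 log.py p
```

>>> {"op": "carry_out", "data": {"series": [{"delta_rot": [-0.14, 0.58, 0], "travel": [0.167, 0.041, 0.101], "fingers": 1}]}}

```text
clock: 34.98
tcp_pos: [0.471, -0.1759, 0.2231]
orientation: [0.239, -0.115, 0.964, 0.027]
wrist_force: [-0.5, -5.5, -1.6]
finger_gap: 0.0488
grip_force: 63.1
```

```bash
python3 log.py p
```

>>> {"op": "carry_out", "data": {"series": [{"delta_rot": [-0.14, 0.58, 0], "travel": [0.173, 0.042, 0.09], "fingers": 1}]}}

```text
clock: 35.1
tcp_pos: [0.4754, -0.1749, 0.2254]
orientation: [0.21, -0.115, 0.971, 0.023]
wrist_force: [-1.7, -5.8, -0.1]
finger_gap: 0.0495
grip_force: 63.2
```

```bash
python3 log.py p
```

>>> {"op": "carry_out", "data": {"series": [{"delta_rot": [-0.14, 0.58, 0], "travel": [0.178, 0.043, 0.079], "fingers": 1}]}}

```text
clock: 35.22
tcp_pos: [0.4798, -0.1738, 0.2274]
orientation: [0.181, -0.116, 0.976, 0.02]
wrist_force: [-1.9, -4.3, 0.4]
finger_gap: 0.0494
grip_force: 63.2
```

```bash
python3 log.py p
```

>>> {"op": "carry_out", "data": {"series": [{"delta_rot": [-0.14, 0.58, 0], "travel": [0.182, 0.044, 0.068], "fingers": 1}]}}

```text
clock: 35.35
tcp_pos: [0.4843, -0.1727, 0.2291]
orientation: [0.152, -0.117, 0.981, 0.016]
wrist_force: [-2.3, -4.7, 0.9]
finger_gap: 0.0492
grip_force: 63.3
```

```bash
python3 log.py p
```

>>> {"op": "carry_out", "data": {"series": [{"delta_rot": [-0.14, 0.58, 0], "travel": [0.185, 0.045, 0.057], "fingers": 1}]}}

```text
clock: 35.48
tcp_pos: [0.489, -0.1716, 0.2305]
orientation: [0.122, -0.117, 0.985, 0.013]
wrist_force: [-1.5, -4.5, 1.0]
finger_gap: 0.0492
grip_force: 63.3
```

```bash
python3 log.py p
```

>>> {"op": "carry_out", "data": {"series": [{"delta_rot": [-0.14, 0.58, 0], "travel": [0.188, 0.046, 0.045], "fingers": 1}]}}

```text
clock: 35.6
tcp_pos: [0.4937, -0.1705, 0.2316]
orientation: [0.093, -0.118, 0.989, 0.009]
wrist_force: [-2.0, -5.4, 1.3]
finger_gap: 0.0493
grip_force: 63.3
```

```bash
python3 log.py p
```

>>> {"op": "carry_out", "data": {"series": [{"delta_rot": [-0.14, 0.58, 0], "travel": [0.191, 0.046, 0.034], "fingers": 1}]}}

```text
clock: 35.72
tcp_pos: [0.4984, -0.1693, 0.2325]
orientation: [0.063, -0.118, 0.991, 0.006]
wrist_force: [-2.5, -4.2, 1.3]
finger_gap: 0.0495
grip_force: 63.3
```

```bash
python3 log.py p
```

>>> {"op": "carry_out", "data": {"series": [{"delta_rot": [-0.14, 0.58, 0], "travel": [0.192, 0.047, 0.022], "fingers": 1}]}}

```text
clock: 35.85
tcp_pos: [0.5032, -0.1681, 0.233]
orientation: [0.034, -0.118, 0.992, 0.002]
wrist_force: [-2.4, -5.3, 0.8]
finger_gap: 0.0493
grip_force: 63.3
```

```bash
python3 log.py p
```

>>> {"op": "carry_out", "data": {"series": [{"delta_rot": [-0.14, 0.58, 0], "travel": [0.193, 0.047, 0.01], "fingers": 1}]}}

```text
clock: 35.98
tcp_pos: [0.508, -0.167, 0.2333]
orientation: [0.004, -0.118, 0.993, -0.001]
wrist_force: [-2.2, -4.8, 1.7]
finger_gap: 0.0495
grip_force: 63.3
```

```bash
python3 log.py p
```

>>> {"op": "carry_out", "data": {"series": [{"delta_rot": [-0.14, 0.58, 0], "travel": [0.194, 0.047, -0.002], "fingers": 1}]}}

```text
clock: 36.1
tcp_pos: [0.5129, -0.1658, 0.2333]
orientation: [-0.026, -0.118, 0.993, -0.005]
wrist_force: [-3.6, -3.9, 2.2]
finger_gap: 0.0493
grip_force: 63.3
```

```bash
python3 log.py p
```

>>> {"op": "carry_out", "data": {"series": [{"delta_rot": [-0.14, 0.58, 0], "travel": [0.193, 0.047, -0.014], "fingers": 1}]}}

```text
clock: 36.22
tcp_pos: [0.5177, -0.1646, 0.2329]
orientation: [-0.055, -0.118, 0.991, -0.008]
wrist_force: [-2.9, -3.6, 2.0]
finger_gap: 0.0494
grip_force: 63.3
```

```bash
python3 log.py p
```

>>> {"op": "carry_out", "data": {"series": [{"delta_rot": [-0.14, 0.58, 0], "travel": [0.192, 0.047, -0.026], "fingers": 1}]}}

```text
clock: 36.35
tcp_pos: [0.5224, -0.1634, 0.2323]
orientation: [-0.085, -0.118, 0.989, -0.012]
wrist_force: [-2.3, -3.5, 2.4]
finger_gap: 0.0494
grip_force: 63.3
```

```bash
python3 log.py p
```

>>> {"op": "carry_out", "data": {"series": [{"delta_rot": [-0.14, 0.58, 0], "travel": [0.19, 0.046, -0.038], "fingers": 1}]}}

```text
clock: 36.48
tcp_pos: [0.5272, -0.1623, 0.2314]
orientation: [-0.114, -0.118, 0.986, -0.015]
wrist_force: [-1.9, -3.6, 2.8]
finger_gap: 0.0495
grip_force: 63.4
```

```bash
python3 log.py p
```

>>> {"op": "carry_out", "data": {"series": [{"delta_rot": [-0.14, 0.58, 0], "travel": [0.188, 0.045, -0.049], "fingers": 1}]}}

```text
clock: 36.6
tcp_pos: [0.5319, -0.1612, 0.2301]
orientation: [-0.144, -0.117, 0.982, -0.019]
wrist_force: [-2.0, -3.7, 2.8]
finger_gap: 0.0497
grip_force: 63.4
```

```bash
python3 log.py p
```

>>> {"op": "carry_out", "data": {"series": [{"delta_rot": [-0.14, 0.58, 0], "travel": [0.184, 0.045, -0.061], "fingers": 1}]}}

```text
clock: 36.72
tcp_pos: [0.5365, -0.1601, 0.2286]
orientation: [-0.173, -0.117, 0.978, -0.022]
wrist_force: [-1.2, -3.6, 3.8]
finger_gap: 0.0496
grip_force: 63.4
```

```bash
python3 log.py p
```

>>> {"op": "carry_out", "data": {"series": [{"delta_rot": [-0.14, 0.58, 0], "travel": [0.18, 0.044, -0.072], "fingers": 1}]}}

```text
clock: 36.85
tcp_pos: [0.5409, -0.159, 0.2269]
orientation: [-0.202, -0.116, 0.972, -0.026]
wrist_force: [-1.7, -4.2, 3.2]
finger_gap: 0.0494
grip_force: 63.4
```

```bash
python3 log.py p;  sed -i 's/^S=np.sin(al)/S=np.sin(al);tk=np.array([-.0005,.0003,.0012,-.0009,.0004,-.0009])[W];M=M-tk*np.array([r[5] for r in rows])/; s/np.arange(-3,3.2,.5)/np.arange(-1.5,1,.5)/' fit3.py; python3 fit3.py 0 -1.196 -2.498 -2.498 -2.498 -2.498|grep -E '^##|^regrip'; python3 circ.py  0 -1.196 -2.498 -2.498 -2.498 -2.498|grep -E '^##'
```

```text
regrip alpha 0.5997637839457617
regrip alpha 0.46439381464866
regrip alpha -0.7326219330240278
regrip alpha 0.46567518905596816
regrip alpha -0.6668043702153318
## all [ 0.269  0.206 -0.587  0.038 -0.006  0.295] beta0 -33.6 sd 8.4 cost 41.8 106 now -153.3
## X tight [ 0.277  0.21  -0.614  0.033 -0.005  0.312] beta0 -35.2 sd 7.7 cost 42.3 106 now -154.8
## drag tight [ 0.276  0.211 -0.622  0.032 -0.007  0.32 ] beta0 -35.6 sd 7.6 cost 42.3 106 now -155.3
## without 0 [ 0.272  0.21  -0.698  0.024 -0.008  0.307] beta0 -40.0 sd 9.0 cost 27.2 80 now -159.6
## without 1 [ 0.271  0.213 -0.589  0.033 -0.005  0.296] beta0 -33.7 sd 8.0 cost 34.9 85 now -153.4
## without 2 [ 0.27   0.209 -0.614  0.038 -0.005  0.302] beta0 -35.2 sd 8.6 cost 37.4 93 now -154.8
## without 3 [ 0.269  0.205 -0.544  0.035 -0.01   0.301] beta0 -31.2 sd 8.7 cost 37.1 93 now -150.8
## without 4 [ 0.27   0.211 -0.62   0.039 -0.001  0.302] beta0 -35.5 sd 8.6 cost 34.8 89 now -155.1
## without 5 [ 0.269  0.208 -0.556  0.035 -0.005  0.302] beta0 -31.9 sd 8.9 cost 38.1 90 now -151.5
## n only [ 0.229  0.215 -0.097  0.003 -0.0
[... 451 characters left out ...]
, np.float64(0.033)), (-109, np.float64(0.0))]
##res 2 -1 [(-137, np.float64(-0.046)), (-153, np.float64(0.005)), (-167, np.float64(0.084)), (-181, np.float64(-0.163))]
##res 3 1 [(-164, np.float64(0.127)), (-148, np.float64(-0.007)), (-134, np.float64(0.102)), (-121, np.float64(-0.053))]
##res 4 -1 [(-134, np.float64(-0.009)), (-149, np.float64(0.092)), (-163, np.float64(-0.072)), (-176, np.float64(-0.085))]
##res 5 1 [(-166, np.float64(0.017)), (-152, np.float64(0.038)), (-138, np.float64(-0.104)), (-125, np.float64(0.063))]
##center x',z [0.45597 0.1503 ] t,r per stroke [[-0.0005, 0.083], [0.0003, 0.0834], [0.0011, 0.0838], [-0.0009, 0.0828], [0.0004, 0.0827], [-0.001, 0.083]] rms 0.00047
```

>>> {"op": "carry_out", "data": {"series": [{"delta_rot": [0, 0, 0], "travel": [0, 0, 0], "fingers": 1}, {"delta_rot": [0, 0, 0], "travel": [0, 0, 0], "fingers": -0.3}, {"delta_rot": [0, 0, 0], "travel": [0, 0, 0], "fingers": -0.3}]}}

```text
clock: 37.22
tcp_pos: [0.5411, -0.158, 0.226]
orientation: [-0.201, -0.116, 0.972, -0.024]
wrist_force: [-0.2, 0.4, 0.7]
finger_gap: 0.0557
grip_force: 0.0
```

>>> {"op": "carry_out", "data": {"series": [{"delta_rot": [0, 0, 0], "travel": [0, 0, 0], "fingers": 1}, {"delta_rot": [0, 0, 0], "travel": [0, 0, 0], "fingers": 1}, {"delta_rot": [0, 0, 0], "travel": [0, 0, 0], "fingers": 1}]}}

```text
clock: 37.6
tcp_pos: [0.5414, -0.1588, 0.2265]
orientation: [-0.2, -0.116, 0.973, -0.025]
wrist_force: [2.0, -3.8, 0.9]
finger_gap: 0.0495
grip_force: 67.4
```

```bash
python3 log.py regrip p
```

```text
[-0.316  0.617  0.429  1.732 -0.211 -0.516] [ 0.5414 -0.1588  0.2265] [ 1.96 -3.76  0.93] [-0.554 -0.592  0.453]
```

>>> {"op": "carry_out", "data": {"series": [{"delta_rot": [0.14, -0.58, 0], "travel": [-0.18, -0.044, 0.072], "fingers": 1}, {"delta_rot": [0.14, -0.58, 0], "travel": [-0.184, -0.045, 0.061], "fingers": 1}]}}

```text
clock: 37.85
tcp_pos: [0.5327, -0.1609, 0.2295]
orientation: [-0.141, -0.117, 0.983, -0.018]
wrist_force: [2.5, -4.5, -1.7]
finger_gap: 0.0493
grip_force: 67.2
```

```bash
python3 log.py n
```

>>> {"op": "carry_out", "data": {"series": [{"delta_rot": [0.14, -0.58, 0], "travel": [-0.188, -0.045, 0.049], "fingers": 1}]}}

```text
clock: 37.98
tcp_pos: [0.528, -0.1621, 0.2308]
orientation: [-0.111, -0.118, 0.987, -0.015]
wrist_force: [3.3, -4.7, -1.3]
finger_gap: 0.0494
grip_force: 67.1
```

```bash
python3 log.py n
```

>>> {"op": "carry_out", "data": {"series": [{"delta_rot": [0.14, -0.58, 0], "travel": [-0.19, -0.046, 0.038], "fingers": 1}]}}

```text
clock: 38.1
tcp_pos: [0.5232, -0.1632, 0.2318]
orientation: [-0.082, -0.118, 0.99, -0.011]
wrist_force: [2.6, -5.7, -2.3]
finger_gap: 0.0493
grip_force: 67.1
```

```bash
python3 log.py n
```

>>> {"op": "carry_out", "data": {"series": [{"delta_rot": [0.14, -0.58, 0], "travel": [-0.192, -0.047, 0.026], "fingers": 1}]}}

```text
clock: 38.22
tcp_pos: [0.5185, -0.1644, 0.2325]
orientation: [-0.052, -0.118, 0.992, -0.007]
wrist_force: [3.2, -5.3, -2.9]
finger_gap: 0.049
grip_force: 67.0
```

```bash
python3 log.py n
```

>>> {"op": "carry_out", "data": {"series": [{"delta_rot": [0.14, -0.58, 0], "travel": [-0.193, -0.047, 0.014], "fingers": 1}]}}

```text
clock: 38.35
tcp_pos: [0.5137, -0.1656, 0.2329]
orientation: [-0.022, -0.118, 0.993, -0.004]
wrist_force: [4.1, -5.3, -2.1]
finger_gap: 0.0493
grip_force: 67.0
```

```bash
python3 log.py n
```

>>> {"op": "carry_out", "data": {"series": [{"delta_rot": [0.14, -0.58, 0], "travel": [-0.194, -0.047, 0.002], "fingers": 1}]}}

```text
clock: 38.48
tcp_pos: [0.5089, -0.1667, 0.233]
orientation: [0.007, -0.118, 0.993, -0.0]
wrist_force: [3.5, -3.9, -3.1]
finger_gap: 0.0494
grip_force: 66.9
```

```bash
python3 log.py n
```

>>> {"op": "carry_out", "data": {"series": [{"delta_rot": [0.14, -0.58, 0], "travel": [-0.193, -0.047, -0.01], "fingers": 1}]}}

```text
clock: 38.6
tcp_pos: [0.5041, -0.1679, 0.2328]
orientation: [0.037, -0.118, 0.992, 0.003]
wrist_force: [3.8, -4.5, -3.1]
finger_gap: 0.0494
grip_force: 66.9
```

```bash
python3 log.py n
```

>>> {"op": "carry_out", "data": {"series": [{"delta_rot": [0.14, -0.58, 0], "travel": [-0.192, -0.047, -0.022], "fingers": 1}]}}

```text
clock: 38.72
tcp_pos: [0.4993, -0.1691, 0.2323]
orientation: [0.067, -0.118, 0.991, 0.007]
wrist_force: [5.4, -5.3, -4.5]
finger_gap: 0.0491
grip_force: 66.8
```

```bash
python3 log.py n
```

>>> {"op": "carry_out", "data": {"series": [{"delta_rot": [0.14, -0.58, 0], "travel": [-0.191, -0.046, -0.034], "fingers": 1}]}}

```text
clock: 38.85
tcp_pos: [0.4945, -0.1702, 0.2315]
orientation: [0.096, -0.118, 0.988, 0.01]
wrist_force: [5.0, -5.3, -4.5]
finger_gap: 0.0494
grip_force: 66.7
```

```bash
python3 log.py n
```

>>> {"op": "carry_out", "data": {"series": [{"delta_rot": [0.14, -0.58, 0], "travel": [-0.188, -0.046, -0.045], "fingers": 1}]}}

```text
clock: 38.98
tcp_pos: [0.4898, -0.1713, 0.2304]
orientation: [0.126, -0.117, 0.985, 0.014]
wrist_force: [5.1, -5.0, -4.6]
finger_gap: 0.0494
grip_force: 66.7
```

```bash
python3 log.py n
```

>>> {"op": "carry_out", "data": {"series": [{"delta_rot": [0.14, -0.58, 0], "travel": [-0.185, -0.045, -0.057], "fingers": 1}]}}

```text
clock: 39.1
tcp_pos: [0.4852, -0.1725, 0.229]
orientation: [0.155, -0.117, 0.981, 0.017]
wrist_force: [6.8, -4.5, -5.8]
finger_gap: 0.0497
grip_force: 66.6
```

```bash
python3 log.py n
```

>>> {"op": "carry_out", "data": {"series": [{"delta_rot": [0.14, -0.58, 0], "travel": [-0.182, -0.044, -0.068], "fingers": 1}]}}

```text
clock: 39.22
tcp_pos: [0.4807, -0.1736, 0.2274]
orientation: [0.184, -0.116, 0.976, 0.02]
wrist_force: [7.0, -5.4, -5.5]
finger_gap: 0.0492
grip_force: 66.5
```

```bash
python3 log.py n
```

>>> {"op": "carry_out", "data": {"series": [{"delta_rot": [0.14, -0.58, 0], "travel": [-0.178, -0.043, -0.079], "fingers": 1}]}}

```text
clock: 39.35
tcp_pos: [0.4762, -0.1747, 0.2254]
orientation: [0.213, -0.116, 0.97, 0.024]
wrist_force: [7.7, -6.4, -5.4]
finger_gap: 0.0494
grip_force: 66.3
```

```bash
python3 log.py n
```

>>> {"op": "carry_out", "data": {"series": [{"delta_rot": [0.14, -0.58, 0], "travel": [-0.173, -0.042, -0.09], "fingers": 1}]}}

```text
clock: 39.48
tcp_pos: [0.4719, -0.1757, 0.2233]
orientation: [0.242, -0.115, 0.963, 0.027]
wrist_force: [9.3, -4.5, -6.3]
finger_gap: 0.0495
grip_force: 66.2
```

```bash
python3 log.py n
```

>>> {"op": "carry_out", "data": {"series": [{"delta_rot": [0, 0, 0], "travel": [0, 0, 0], "fingers": 1}, {"delta_rot": [0, 0, 0], "travel": [0, 0, 0], "fingers": -0.3}, {"delta_rot": [0, 0, 0], "travel": [0, 0, 0], "fingers": -0.3}]}}

```text
clock: 39.85
tcp_pos: [0.4708, -0.1747, 0.2226]
orientation: [0.24, -0.115, 0.964, 0.028]
wrist_force: [-0.1, -0.1, -0.8]
finger_gap: 0.0556
grip_force: 0.0
```

```bash
python3 hold.py free 16
```

```text
40.65 [ 0.4711 -0.1754  0.2227] F [-0.03  0.08  0.11] [0.5  0.66 0.65] M [-0.086  0.397  0.005] [0.014 0.028 0.02 ] first [ 1.33  0.65 -0.01] [-0.069  0.37  -0.005] last [-0.087  0.366 -0.031] [ 0.0014 -0.0007  0.0008 -0.0009  0.0023 -0.0003]
```

>>> {"op": "carry_out", "data": {"series": [{"delta_rot": [0, 0, 0], "travel": [0, 0, 0], "fingers": 1}, {"delta_rot": [0, 0, 0], "travel": [0, 0, 0], "fingers": 1}, {"delta_rot": [0, 0, 0], "travel": [0, 0, 0], "fingers": 1}]}}

```text
clock: 41.02
tcp_pos: [0.4713, -0.1759, 0.2231]
orientation: [0.24, -0.115, 0.964, 0.027]
wrist_force: [-1.5, -2.8, 2.4]
finger_gap: 0.0498
grip_force: 64.9
```

```bash
python3 log.py regrip p; O="0 -1.196 -2.498 -2.498 -2.498 -2.498 -2.498"; python3 circ.py $O|grep '^##'; sed -i 's/-.0009\])\[W\]/-.001,0,0])[W]/; s/(p\[3\]-.02)\/.02/(p[3]-.015)\/.01/' fit3.py; python3 fit3.py $O|grep -E '^##|^regrip'
```

```text
[-0.762 -0.091 -0.537  0.842  0.404 -0.94 ] [ 0.4713 -0.1759  0.2231] [-1.52 -2.76  2.37] [-0.383  0.772 -0.035]
##center x',z [0.45598 0.15028] t,r per stroke [[-0.0006, 0.083], [0.0003, 0.0834], [0.0011, 0.0838], [-0.001, 0.0829], [0.0004, 0.0828], [-0.001, 0.083], [0.0004, 0.0827]] rms 0.00045
regrip alpha 0.5997637839457617
regrip alpha 0.46439381464866
regrip alpha -0.7326219330240278
regrip alpha 0.46567518905596816
regrip alpha -0.6668043702153318
regrip alpha 0.40626934771576
regrip alpha -0.48822406303404886
## all [ 0.271  0.199 -0.578  0.021 -0.001  0.293] beta0 -33.1 sd 6.8 cost 47.0 119 now -204.5
## X tight [ 0.278  0.205 -0.59   0.019 -0.001  0.308] beta0 -33.8 sd 6.5 cost 47.3 119 now -205.1
## drag tight [ 0.279  0.208 -0.589  0.019 -0.003  0.32 ] beta0 -33.7 sd 6.4 cost 47.5 119 now -205.1
## without 0 [ 0.275  0.207 -0.635  0.017 -0.004  0.303] beta0 -36.4 sd 7.0 cost 32.3 93 now -207.7
## without 1 [ 0.271  0.212 -0.56   0.019 -0.001  0.284] beta0 -32.1 sd 6.5 cost 39.5 98 now -203.4
## without 2 [ 0.274  0.203 -0.571  0.02  -0.001  0.3  ] beta0 -32.7 sd 7.0 cost 
[... 872 characters left out ...]
oat64(0.045)), (-72, np.float64(0.055)), (-89, np.float64(0.048)), (-109, np.float64(0.016))]
##res 2 -1 [(-137, np.float64(-0.018)), (-153, np.float64(0.035)), (-167, np.float64(0.115)), (-181, np.float64(-0.134))]
##res 3 1 [(-164, np.float64(0.138)), (-148, np.float64(0.002)), (-134, np.float64(0.11)), (-121, np.float64(-0.046))]
##res 4 -1 [(-134, np.float64(0.019)), (-149, np.float64(0.122)), (-163, np.float64(-0.042)), (-176, np.float64(-0.054))]
##res 5 1 [(-166, np.float64(0.029)), (-152, np.float64(0.049)), (-138, np.float64(-0.095)), (-125, np.float64(0.072))]
##res 6 -1 [(-135, np.float64(-0.102)), (-147, np.float64(-0.047)), (-158, np.float64(-0.082)), (-168, np.float64(-0.065))]
```

```bash
cat > fit4.py <<'E'
from fit2 import *
Fr=np.array([r[5] for r in rows]);S=np.sin(al)
tk=np.array([-.0006,.0003,.0011,-.001,.0004,-.001,.0004,-.0004])[W];M=M-tk*Fr
def run4(g,name,st=.003,sx=.2):
    def res(p):return np.r_[((p[0]*Ft+M+p[6]*Fr-p[3]+p[4]*S+p[5]*d-p[1]*np.sin(w+p[2]))/.14)[g],(p[1]-.22)/.02,(p[0]-.27)/sx,(p[3]-.015)/.01,p[4]/.02,(p[5]-.32)/.01,p[6]/st]
    b=min((least_squares(res,[.27,.22,q,0,0,.32,0],loss="soft_l1") for q in np.arange(-1.5,1,.5)),key=lambda r:r.cost)
    C=np.linalg.pinv(b.jac.T@b.jac);print("##",name,b.x.round(4),"beta0",np.degrees(b.x[2]).round(1),"sd",np.degrees(C[2,2]**.5).round(1),"cost",b.cost.round(1),g.sum())
    return b,res
b,res=run4(g,"all");run4(g,"t0=0",1e-5)
run4(g&(d<0),"n");run4(g&(d>0),"p");run4(g&(W>=2),"bottom");run4(g&(W<2),"top");run4(g&(np.abs(Fr)<6),"smallFr")
r=res(b.x)[:g.sum()]*.14;print("##std",r.std().round(3))
E
python3 fit4.py 0 -1.196 -2.498 -2.498 -2.498 -2.498 -2.498 -2.498|grep '^##'; python3 tab.py -.5 .46 .06
```

```text
## all [ 2.744e-01  2.094e-01 -6.199e-01  1.900e-02  1.000e-04  3.141e-01
## t0=0 [ 0.2773  0.2061 -0.5869  0.0191 -0.0011  0.3142 -0.    ] beta0 -33.6 sd 6.5 cost 47.4 119
## n [ 0.2363  0.2206 -0.085   0.0085 -0.0068  0.3135 -0.0023] beta0 -4.9 sd 10.7 cost 29.8 82
## p [ 2.833e-01  2.199e-01 -6.595e-01  1.660e-02  1.500e-03  3.184e-01
## bottom [ 0.2796  0.2193 -0.6378  0.0149 -0.0007  0.3153 -0.0016] beta0 -36.5 sd 6.8 cost 24.8 72
## top [ 0.2614  0.2126 -0.326   0.0173  0.0005  0.3186 -0.0007] beta0 -18.7 sd 14.3 cost 21.4 47
## smallFr [ 0.2739  0.2105 -0.6385  0.0205  0.0047  0.3155 -0.0022] beta0 -36.6 sd 6.8 cost 41.3 104
##std 0.147
-0.5 [0.173, 0.042, 0.09]
-0.44 [0.178, 0.043, 0.079]
-0.38 [0.182, 0.044, 0.068]
-0.32 [0.185, 0.045, 0.057]
-0.26 [0.188, 0.046, 0.045]
-0.2 [0.191, 0.046, 0.034]
-0.14 [0.192, 0.047, 0.022]
-0.08 [0.193, 0.047, 0.01]
-0.02 [0.194, 0.047, -0.002]
0.04 [0.193, 0.047, -0.014]
0.1 [0.192, 0.047, -0.026]
0.16 [0.19, 0.046, -0.038]
0.22 [0.188, 0.045, -0.049]
0.28 [0.184, 0.045, -0.061]
0.34 [0.18, 0.044, -0.072]
0.4 [0.176, 0.043, -0.083]
```

>>> {"op": "carry_out", "data": {"series": [{"delta_rot": [-0.14, 0.58, 0], "travel": [0.173, 0.042, 0.09], "fingers": 1}, {"delta_rot": [-0.14, 0.58, 0], "travel": [0.178, 0.043, 0.079], "fingers": 1}]}}

```text
clock: 41.28
tcp_pos: [0.4799, -0.1738, 0.2272]
orientation: [0.181, -0.116, 0.976, 0.02]
wrist_force: [-0.1, -4.0, -1.2]
finger_gap: 0.0492
grip_force: 64.7
```

```bash
python3 log.py p
```

>>> {"op": "carry_out", "data": {"series": [{"delta_rot": [-0.14, 0.58, 0], "travel": [0.182, 0.044, 0.068], "fingers": 1}]}}

```text
clock: 41.4
tcp_pos: [0.4845, -0.1727, 0.2289]
orientation: [0.152, -0.117, 0.981, 0.016]
wrist_force: [-1.1, -4.1, 1.1]
finger_gap: 0.0494
grip_force: 64.8
```

```bash
python3 log.py p
```

>>> {"op": "carry_out", "data": {"series": [{"delta_rot": [-0.14, 0.58, 0], "travel": [0.185, 0.045, 0.057], "fingers": 1}]}}

```text
clock: 41.52
tcp_pos: [0.4891, -0.1716, 0.2304]
orientation: [0.123, -0.117, 0.985, 0.013]
wrist_force: [-0.7, -3.9, -0.3]
finger_gap: 0.049
grip_force: 64.8
```

```bash
python3 log.py p
```

>>> {"op": "carry_out", "data": {"series": [{"delta_rot": [-0.14, 0.58, 0], "travel": [0.188, 0.046, 0.045], "fingers": 1}]}}

```text
clock: 41.65
tcp_pos: [0.4938, -0.1704, 0.2315]
orientation: [0.093, -0.118, 0.989, 0.009]
wrist_force: [-1.6, -4.9, 2.2]
finger_gap: 0.0491
grip_force: 64.9
```

```bash
python3 log.py p
```

>>> {"op": "carry_out", "data": {"series": [{"delta_rot": [-0.14, 0.58, 0], "travel": [0.191, 0.046, 0.034], "fingers": 1}]}}

```text
clock: 41.78
tcp_pos: [0.4986, -0.1693, 0.2323]
orientation: [0.064, -0.118, 0.991, 0.006]
wrist_force: [-0.6, -4.0, 1.9]
finger_gap: 0.0494
grip_force: 64.9
```

```bash
python3 log.py p
```

>>> {"op": "carry_out", "data": {"series": [{"delta_rot": [-0.14, 0.58, 0], "travel": [0.192, 0.047, 0.022], "fingers": 1}]}}

```text
clock: 41.9
tcp_pos: [0.5034, -0.1681, 0.2329]
orientation: [0.034, -0.118, 0.992, 0.002]
wrist_force: [-1.4, -4.5, 1.8]
finger_gap: 0.0496
grip_force: 64.9
```

```bash
python3 log.py p
```

>>> {"op": "carry_out", "data": {"series": [{"delta_rot": [-0.14, 0.58, 0], "travel": [0.193, 0.047, 0.01], "fingers": 1}]}}

```text
clock: 42.02
tcp_pos: [0.5081, -0.1669, 0.2331]
orientation: [0.004, -0.118, 0.993, -0.001]
wrist_force: [-2.1, -3.5, 2.3]
finger_gap: 0.0489
grip_force: 64.9
```

```bash
python3 log.py p
```

>>> {"op": "carry_out", "data": {"series": [{"delta_rot": [-0.14, 0.58, 0], "travel": [0.194, 0.047, -0.002], "fingers": 1}]}}

```text
clock: 42.15
tcp_pos: [0.513, -0.1658, 0.2331]
orientation: [-0.025, -0.118, 0.993, -0.005]
wrist_force: [-1.9, -3.5, 1.6]
finger_gap: 0.0494
grip_force: 64.9
```

```bash
python3 log.py p
```

>>> {"op": "carry_out", "data": {"series": [{"delta_rot": [-0.14, 0.58, 0], "travel": [0.193, 0.047, -0.014], "fingers": 1}]}}

```text
clock: 42.28
tcp_pos: [0.5178, -0.1646, 0.2327]
orientation: [-0.055, -0.118, 0.991, -0.008]
wrist_force: [-1.6, -4.0, 2.1]
finger_gap: 0.0494
grip_force: 64.9
```

```bash
python3 log.py p
```

>>> {"op": "carry_out", "data": {"series": [{"delta_rot": [-0.14, 0.58, 0], "travel": [0.192, 0.047, -0.026], "fingers": 1}]}}

```text
clock: 42.4
tcp_pos: [0.5226, -0.1634, 0.2321]
orientation: [-0.085, -0.118, 0.989, -0.012]
wrist_force: [-2.2, -3.6, 3.2]
finger_gap: 0.0494
grip_force: 64.9
```

```bash
python3 log.py p
```

>>> {"op": "carry_out", "data": {"series": [{"delta_rot": [-0.14, 0.58, 0], "travel": [0.19, 0.046, -0.038], "fingers": 1}]}}

```text
clock: 42.52
tcp_pos: [0.5273, -0.1623, 0.2311]
orientation: [-0.114, -0.118, 0.986, -0.015]
wrist_force: [-2.0, -4.1, 2.4]
finger_gap: 0.0493
grip_force: 65.0
```

```bash
python3 log.py p
```

>>> {"op": "carry_out", "data": {"series": [{"delta_rot": [-0.14, 0.58, 0], "travel": [0.188, 0.045, -0.049], "fingers": 1}]}}

```text
clock: 42.65
tcp_pos: [0.532, -0.1611, 0.2299]
orientation: [-0.143, -0.117, 0.982, -0.019]
wrist_force: [-2.8, -3.1, 2.9]
finger_gap: 0.0492
grip_force: 65.0
```

```bash
python3 log.py p; python3 fit4.py 0 -1.196 -2.498 -2.498 -2.498 -2.498 -2.498 -2.498|grep -A1 '^##'; ls -l --time-sort=yes log.pkl cams.pkl; date
```

```text
## all [ 0.2729  0.2117 -0.6347  0.0193  0.0025  0.3124 -0.0042] beta0 -36.4 sd 6.3 cost 50.9 130
## t0=0 [ 0.2765  0.208  -0.6005  0.0195  0.001   0.3125 -0.    ] beta0 -34.4 sd 6.1 cost 51.5 130
## n [ 0.2363  0.2206 -0.085   0.0085 -0.0068  0.3135 -0.0023] beta0 -4.9 sd 10.7 cost 29.8 82
## p [ 2.788e-01  2.211e-01 -7.109e-01  1.740e-02  4.500e-03  3.176e-01
 -2.000e-04] beta0 -40.7 sd 11.3 cost 16.9 48
## bottom [ 0.2779  0.2214 -0.6477  0.0149  0.0014  0.3136 -0.002 ] beta0 -37.1 sd 6.4 cost 28.9 83
## top [ 0.2614  0.2126 -0.326   0.0173  0.0005  0.3186 -0.0007] beta0 -18.7 sd 14.3 cost 21.4 47
## smallFr [ 0.2726  0.2127 -0.6529  0.0211  0.0075  0.3141 -0.0025] beta0 -37.4 sd 6.4 cost 45.2 115
##std 0.146
Sun Nov 29 19:28:52 UTC 2026ls: unrecognized option '--time-sort=yes'
Try 'ls --help' for more information.
```

>>> {"op": "carry_out", "data": {"series": [{"delta_rot": [0.14, -0.58, 0], "travel": [-0.188, -0.045, 0.049], "fingers": 1}, {"delta_rot": [0.14, -0.58, 0], "travel": [-0.19, -0.046, 0.038], "fingers": 1}, {"delta_rot": [0.14, -0.58, 0], "travel": [-0.192, -0.047, 0.026], "fingers": 1}, {"delta_rot": [0.14, -0.58, 0], "travel": [-0.193, -0.047, 0.014], "fingers": 1}, {"delta_rot": [0.14, -0.58, 0], "travel": [-0.194, -0.047, 0.002], "fingers": 1}]}}

```text
clock: 43.28
tcp_pos: [0.5106, -0.1663, 0.232]
orientation: [0.009, -0.119, 0.993, 0.0]
wrist_force: [9.0, -2.8, -8.7]
finger_gap: 0.0494
grip_force: 63.9
```

>>> {"op": "carry_out", "data": {"series": [{"delta_rot": [0, 0, 0], "travel": [0, 0, 0], "fingers": 1}, {"delta_rot": [0, 0, 0], "travel": [0, 0, 0], "fingers": 1}, {"delta_rot": [0, 0, 0], "travel": [0, 0, 0], "fingers": 1}, {"delta_rot": [0, 0, 0], "travel": [0, 0, 0], "fingers": 1}, {"delta_rot": [0, 0, 0], "travel": [0, 0, 0], "fingers": 1}]}}

```text
clock: 43.9
tcp_pos: [0.5096, -0.1665, 0.2321]
orientation: [0.007, -0.118, 0.993, -0.0]
wrist_force: [4.1, -2.7, -6.0]
finger_gap: 0.0493
grip_force: 74.6
```

Run:
```python
from workcell import env
import cv2,numpy as np
c=env.read_camera("scene")
h=cv2.cvtColor(c["color"],cv2.COLOR_RGB2HSV);cv2.imwrite("pics/end.png",c["color"][80:400,150:560,::-1])
s=env.get_state();print(s["clock"],s["tcp_pos"],s["orientation"],s["wrist_force"],s["grip_force"],np.abs(s["qvel"]).max())
```

```text
43.95 [ 0.50962901 -0.16650528  0.23207976] [ 6.61987953e-03 -1.18424441e-01  9.92940999e-01 -4.40209294e-05] [ 4.66710931 -2.60387604 -4.96365832] 74.61501359939575 0.0009471103136369687
```

View pics/end.png

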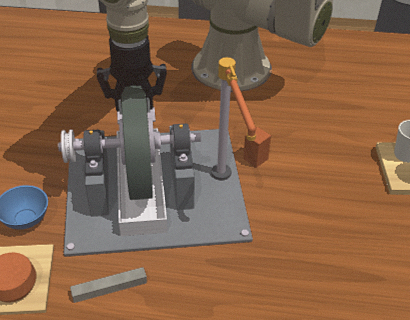

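The picture shows the copper pipe, from about (228,70) to (252,132), swung off the wheel and pointing to +x. The fingers are pinching the rim top at about (135,90), and the bowl, stick and prop look undisturbed.

```bash
python3 -c "
from workcell import env
print(env.hand_in())"
```

```text
the job is handed in; nothing more can be done
None
```

I handed the job in at about 44 s: the drip arm is swung about 1.6 rad off the wheel, and the fingers hold the stone still at the rim top with about 75 N. The heavy side should be straight down to within about 6° (one sigma), judged by feel only; the two turning directions disagreed by about 35° taken separately, and the hand-in returned no verdict.

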